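# Load the vibratory tumbler and start it

## Robot

A 7-joint arm with a two-finger parallel gripper is mounted at the origin on the work surface. World frame = base frame: x ahead of the robot, y to its left, z up, the work surface at z = 0. Lengths are in m, angles in rad, forces in N, time in s.
With the tool pointing down it reaches from about 0.4 to 0.875 m from the base axis. Payload 19.3 kg.
Tool frame: the origin (TCP) lies at the very end of the fingers, on their centre line; the grasp point (between the pads) lies bot.pinch_z behind it (bot.pinch_z is the distance from the TCP to the grasp point, in m); z points along the fingers, y is the line along which they close (so a half turn about z gives the same grasp; the last joint's range is limited). The gripper opens to 85 mm and grips with 20 to 120 N. Pads are 22 mm wide; open, the fingers measure 114 mm over their backs; the gripper's body (76 mm by 85 mm) begins 54 mm behind the grasp point. The pads swing forward as they close: fully open they stand 13 mm farther back than shut.
Start: joints at [-1.353, 0.521, -0.036, 1.599, 0.021, 1.021, -0.113], TCP at [0.177, 0.599, 0.205] pointing down, gripper open.
Joint ranges: [-2.91, 2.91], [-0.3, 2.13], [-1.5, 1.42], [0.17, 2.43], [-1.26, 4.41], [0.16, 1.93], [-2.52, 2.52]. Speed limits (rad/s): [1.89, 1.89, 2.39, 2.39, 3.01, 3.01, 3.01].

## Interface

Orientations are given as [roll, pitch, yaw] about the fixed x, y, z axes, in that order (R = Rz(yaw) Ry(pitch) Rx(roll)).
In Python, from workcell import bot, grab_frame, ticket gives the robot as it stands.
- The arm moves only by the tool arm_command, never from a script. Its argument "commands" is a list of rows, each a list of 3 entries, a list of its own where there are three numbers: the shift along the world's x, y, z in mm, then the turn about the world's z in rad, then the gripper command: -1 is fully open, 1 is shut, values between are in proportion. In form: [[[tx, ty, tz], roll, fingers], ...]. A call has 1 to 20 rows; each row shifts and turns the commanded pose from where the row before left it; what a row does not reach is not made up. A row lasts 1/10 s, in which the tool goes at most 50 mm and 8.59 degrees, less where a joint would pass 70% of its speed; a pose out of reach is approached as far as the arm can. A call with a gripper value outside its range is refused whole. The fingers move at their own pace and stop on an object; "newtons" is the grip in N (left out, the last holds). Time passes only in rows, so rows that do not move let the fingers close. It gives the time, the measured TCP pose, the force, the opening and the grip force at its end, in the units of the state.
- bot.observe(): the state, without advancing time (a new reading comes with each control period).
- grab_frame(name): name is "scene" or "top"; returns a dict with "image" (400x640x3 uint8, red, green, blue), "vertical_fov" (degrees; the focal length in pixels is half the picture's height over the tangent of half this angle, whatever the lens; pixels are square), "cx", "cy" (the principal point, pixels), "k1" (the pictures are not rectified: a ray, as slopes to the right and down, at radius r is drawn at 1 + k1 r^2 times it, then the intrinsics apply), "R" (3x3) and "t" (3): a world point X has camera coordinates R X + t. Camera axes: x right, y down, z forward; pixel columns grow to the right and rows downward; lengths in m; the calibration is good to about 2 mm. A picture is of the moment at which its call begins. There is no depth.
- ticket.job_done(): hands the job in; it is judged then, once.
The state is a dict: "clock": time; "qpos": joint angles; "qd": joint speeds; "joint_efforts": joint torques, N m; "position": TCP position; "tool_rot": TCP orientation; "force": force on the tool from outside, world axes, zero at the start; "moment": the same for the moment, N m; "grip_width": finger opening in m; "finger_force": force on a finger pad.
Only numpy, scipy, OpenCV 4.12 (cv2) and the standard library are available. Lean on these libraries where they do the work, as an engineer would, in place of code of your own. Each camera call takes 0.05 s, during which the arm holds its last target. There are 200 camera calls.

## Task

Get the tumbler ready to polish the freshly filed aluminium lugs: lift the divided tray, tip it on the corner of the bay with the steel balls so that all of them run out through that bay's rim gap into the tumbler bowl while the pins and discs stay in their own bays, and set the tray back flat on its rubber mat. Put every lug that lies on the bench into the bowl too, and only when all that is done slide the tumbler's recessed switch fully on. Leave the file, the jar and the wheel rim where they are.

Things in the scene. Friction and masses are not known exactly. Their poses are not given: they have to be found in the camera images.
- tumbler: Fixed tumbler: grey housing 190 x 190 x 40 mm, with a switch ledge 120 (x) x 105 mm (y), 40 mm high, on its +y side. A round black open bowl stands on it. Origin: on the bench under the bowl axis (z up); -x faces the robot at yaw 0. Bowl rim 115 mm above the bench, outer radius 95 and inner 90 mm, narrowing to about 70 mm at the floor.
- bowl_floor (a point): Centre of the bowl's inner floor, 46 mm above the bench and 69 mm below the bowl's rim; axes as the tumbler's.
- slot (a point): Centre of the floor of the switch's recessed slot in the ledge, 32 mm above the bench; axes as the tumbler's. The slot is 72 mm long (x) and 32 mm wide (y), open above, and 8 mm deep (its floor is 8 mm below the ledge's top). A white dot beside the slot marks its ON end (+x).
- switch (a joint): Small white nub, 12 (x) x 16 (y) x 7.4 mm high, in the slot, its top just below flush with the ledge; push its -x face with a fingertip inside the slot. Value in m: 0 = off (nub centre 12 mm to the +x side of the slot's centre), 0.014 = fully on, at its stop, 14 mm further to +x. Starts between 0 and 0.003; needs about 2 N and stays where it is left.
- mat: Fixed square rubber mat, 200 x 200 x 3 mm, the tray's place. Origin: underside centre, on the bench.
- tray: Loose grey tray, 150 x 150 mm, 0.25 kg, on the mat. Origin: centre of its underside, z up. Floor 4 mm thick; outer walls and two crossing dividers (on tray x and y axes) 4 mm thick, tops 28 mm above the underside; four bays 69 x 69 mm, each with a rim gap at the tray's corner. Bays: balls -x+y, pins +x+y, discs +x-y, -x-y empty.
- tray_handle (a point): Centre of the handle's top, 70 mm above the tray's underside, over its origin; axes as the tray's. The handle is an upright black plate, 50 mm long (tray x), 12 mm thick (tray y). Pinch it from above across its thickness, fingertips no lower than about 32 mm above the underside.
- tray_gap (a point): Middle of the sill of the ball bay's rim gap: x -56, y +56, z +7 mm from the tray's origin; the corner tip is 27 mm farther out. The outer walls stop 38 mm short of each corner, leaving a gap 54 mm wide facing diagonally outward; the sill ramps up 3 mm outward over 19 mm. The balls run out when the tray is tilted some 25 to 45 degrees towards this corner, and not when level.
- ball0_center (a point): Centre of a steel polishing ball, 16 mm diameter, 17 g, in the tray's -x+y bay at the start; two to four of the balls are present.
- ball1_center (a point): Centre of a steel polishing ball, 16 mm diameter, 17 g, in the tray's -x+y bay at the start; two to four of the balls are present.
- ball2_center (a point): Centre of a steel polishing ball, 16 mm diameter, 17 g, in the tray's -x+y bay at the start; two to four of the balls are present.
- ball3_center (a point): Centre of a steel polishing ball, 16 mm diameter, 17 g, in the tray's -x+y bay at the start; two to four of the balls are present.
- pin0: Brass pin with round ends, 10 mm diameter, 26 mm long, in the tray's +x+y bay; must stay in it.
- pin1: Brass pin with round ends, 10 mm diameter, 26 mm long, in the tray's +x+y bay; must stay in it.
- disc0_center (a point): Centre of an flat steel disc, 18 mm diameter, 8 mm high, in the tray's +x-y bay; must stay in it.
- disc1_center (a point): Centre of an flat steel disc, 18 mm diameter, 8 mm high, in the tray's +x-y bay; must stay in it.
- lug0: Loose filed aluminium lug, about 30 g: base 44 mm (x) x 22 mm (y) x 8 mm high with a boss 26 x 12 x 8 mm on top (16 mm high in all). Origin: underside centre; z up. Lies on the bench between the mat and the tumbler; three to five are present.
- lug1: Loose filed aluminium lug, about 30 g: base 44 mm (x) x 22 mm (y) x 8 mm high with a boss 26 x 12 x 8 mm on top (16 mm high in all). Origin: underside centre; z up. Lies on the bench between the mat and the tumbler; three to five are present.
- lug2: Loose filed aluminium lug, about 30 g: base 44 mm (x) x 22 mm (y) x 8 mm high with a boss 26 x 12 x 8 mm on top (16 mm high in all). Origin: underside centre; z up. Lies on the bench between the mat and the tumbler; three to five are present.
- lug3: Loose filed aluminium lug, about 30 g: base 44 mm (x) x 22 mm (y) x 8 mm high with a boss 26 x 12 x 8 mm on top (16 mm high in all). Origin: underside centre; z up. Lies on the bench between the mat and the tumbler; three to five are present.
- lug4: Loose filed aluminium lug, about 30 g: base 44 mm (x) x 22 mm (y) x 8 mm high with a boss 26 x 12 x 8 mm on top (16 mm high in all). Origin: underside centre; z up. Lies on the bench between the mat and the tumbler; three to five are present.
- file: Bystander: flat file with a wooden handle, about 250 mm long, lying on the bench between the mat and the robot. Leave it alone.
- jar: Bystander: glass jar with a steel cap, 70 mm diameter, 95 mm high, beyond the mat. Leave it alone.
- rim: Bystander: aluminium wheel rim lying flat, 140 mm diameter, 40 mm high, beyond the lugs. Leave it alone.
Things that resemble listed ones, but are neither listed nor needed, are in the scene too. Leave any green look-alike of the lug3 alone.

How it is judged:
By the outcome, as a careful person would: the job done as asked, in the order asked, and still so for the second after the job is handed in, with the robot touching nothing.
Of ball0, ball1, ball2, ball3 only 2 to 4 are there at a start; the rules pass over those that are not, and their reading is None.
Of lug0, lug1, lug2, lug3, lug4 only 3 to 5 are there at a start; the rules pass over those that are not, and their reading is None.
At some moment in a run one of lug0, lug1, lug2, lug3, lug4 may be knocked a few centimetres aside while the robot is not near it.
It also fails if it takes over 210 s, if anything falls off the work surface, if the arm or the gripper's body presses on something with over 40 N, if the wrist force passes 120 N, or if a joint passes its speed limit or range.

## Working session

There is one attempt and no reset: what is moved stays moved. The work goes in short steps, Python scripts to look and compute and a tool call to move; the robot and the scene stay as the last step left them, time stands still between calls to the robot, and variables do not carry over. Pictures are saved under pics/ and viewed, at most 14 in all, crops included, and the job is handed in when it is done.

Besides the shell and the picture viewer there is one more tool, called after "Call:" as name([rows], argument=value, ...), one row to a line, values as JSON. arm_command: Moves the arm, as the interface text tells. Its arguments: {"type":"object","properties":{"commands":{"type":"array"},"newtons":{"type":"number"}},"required":["commands"]}

```bash
mkdir -p pics; ls
cat > h.py <<'E'
import numpy as np,cv2
from workcell import bot,grab_frame,ticket
def K(f):
    h,w=f["image"].shape[:2]; fl=h/2/np.tan(np.radians(f["vertical_fov"])/2); return fl,f["cx"],f["cy"],f["k1"]
def px2w(f,u,v,z):
    fl,cx,cy,k=K(f); d=np.array([(u-cx)/fl,(v-cy)/fl]); s=d.copy()
    for _ in range(30): s=d/(1+k*(s@s))
    R=np.array(f["R"]);t=np.array(f["t"]); r=R.T@np.array([s[0],s[1],1]); c=-R.T@t
    return c+r*(z-c[2])/r[2]
def w2px(f,X):
    fl,cx,cy,k=K(f); p=np.array(f["R"])@np.array(X)+np.array(f["t"]); s=p[:2]/p[2]; s=s*(1+k*(s@s)); return s*fl+[cx,cy]
def save(f,n,crop=None,scale=1):
    im=f["image"][:,:,::-1]
    if crop: x0,y0,x1,y1=crop; im=im[y0:y1,x0:x1]
    cv2.imwrite(f"pics/{n}.png",cv2.resize(im,None,fx=scale,fy=scale,interpolation=cv2.INTER_CUBIC))
E
python3 - <<'E'
from h import *
import pickle
for n in("scene","top"):
    f=grab_frame(n); save(f,n+"0",scale=1.25); pickle.dump(f,open(n+"0.pkl","wb"))
    print(n,K(f),-np.array(f["R"]).T@f["t"])
print(bot.observe(),bot.pinch_z)
E
```

```text
pics
scene (np.float64(380.7313483704668), 326.1787369083156, 199.02046428477033, -0.07533330126988037) [ 0.79140003 -0.33636233  0.85382066]
top (np.float64(410.53281867412613), 318.46570902039673, 199.93690473244789, -0.024654118854277138) [0.50274944 0.08667704 0.93869303]
{'clock': 0.1, 'qpos': array([-1.3531822 ,  0.52195806, -0.03628298,  1.59992829,  0.02115335,
        1.02110392, -0.11277274]), 'qd': array([-0.00047549, -0.00173009, -0.00047529, -0.00024517,  0.00391362,
       -0.00063908,  0.00011054]), 'joint_efforts': array([ 3.33227974e-03, -9.28478551e+01,  1.98334001e+00, -3.70531368e+01,
        1.81340222e-02,  5.22480826e-03,  8.85516488e-05]), 'position': array([0.17736531, 0.5989709 , 0.20478964]), 'tool_rot': array([-3.14057951e+00,  5.29928698e-05,  2.85373149e+00]), 'force': array([ 0.016869  , -0.05252242, -0.65531438]), 'moment': array([-0.00362452,  0.02052507,  0.0156363 ]), 'finger_force': 0.0, 'grip_width': 0.08532863203262543} 0.0187
```

View pics/top0.png

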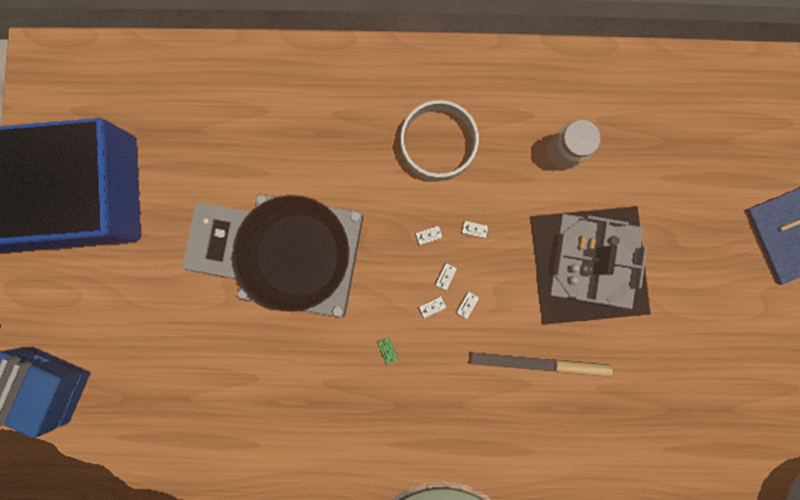

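View pics/scene0.png

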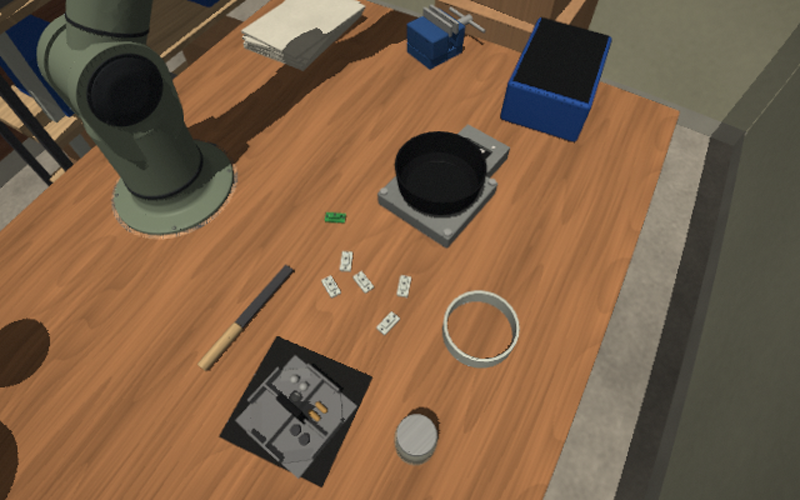

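Run:
```python
from h import *
import pickle
f=pickle.load(open("top0.pkl","rb"))
im=f["image"][:,:,::-1]
a=im[160:265,415:530]; b=im[145:265,140:300]; c=im[170:300,300:400]
r=lambda i,s:cv2.resize(i,None,fx=s,fy=s,interpolation=cv2.INTER_CUBIC)
cv2.imwrite("pics/tray.png",r(a,5)); cv2.imwrite("pics/tumb.png",r(b,5)); 
hsv=cv2.cvtColor(im.copy(),cv2.COLOR_BGR2HSV)
m=((hsv[:,:,1]<50)&(hsv[:,:,2]>150)).astype(np.uint8); m[:, :300]=0;m[:,400:]=0;m[:170]=0;m[270:]=0
n,l,s,ce=cv2.connectedComponentsWithStats(cv2.morphologyEx(m,cv2.MORPH_CLOSE,np.ones((3,3))))
for i in range(1,n):
    if s[i,4]<40: continue
    p=np.argwhere(l==i)[:,::-1].astype(float)
    w=np.array([px2w(f,u,v,.008)[:2] for u,v in p])*1000
    (x,y),(ww,hh),an=cv2.minAreaRect(w.astype(np.float32)); print(ce[i].round(1),(round(x),round(y)),(round(ww),round(hh)),round(an), s[i,4])
```

```text
[379.5 183.1] (600, -47) (43, 22) 79 187
[342.8 187.8] (587, 36) (22, 43) 20 189
[356.5 220.9] (513, 4) (22, 44) 66 190
[373.8 243.8] (462, -36) (22, 44) 61 191
[345.7 245.4] (457, 28) (23, 43) 26 193
```

View pics/tray.png

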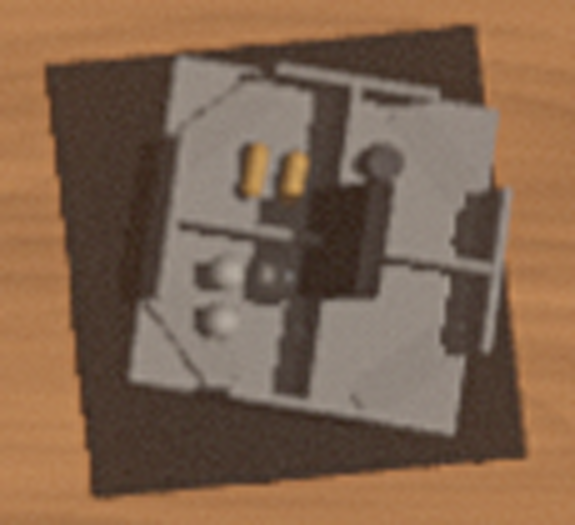

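View pics/tumb.png

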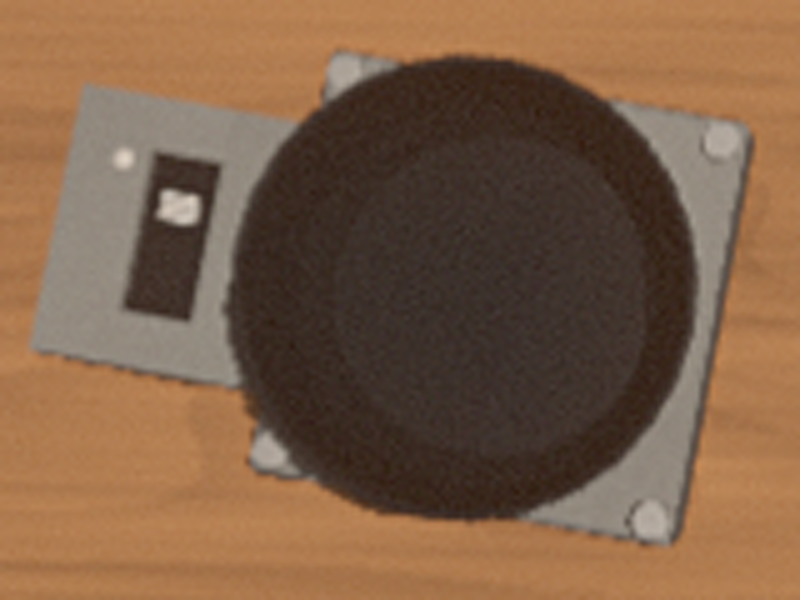

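Run:
```python
from h import *
import pickle
f=pickle.load(open("top0.pkl","rb"))
def P(u,v,o,z): return px2w(f,(u+.5)/5-.5+o[0],(v+.5)/5-.5+o[1],z)[:2]*1000
o=(415,160)
c=np.array([P(u,v,o,.007) for u,v in((180,55),(497,108),(455,435),(130,380))])
print("tray",c.round(),c.mean(0),np.linalg.norm(np.roll(c,-1,0)-c,axis=1))
x=(c[0]+c[1]-c[2]-c[3]); print("yaw",np.degrees(np.arctan2(x[1],x[0])))
h=np.array([P(u,v,o,.073) for u,v in((312,185),(365,185),(355,297),(300,295))]); print("handle top",h.round(),h.mean(0))
print("mat",np.mean([P(u,v,o,.003) for u,v in((46,65),(474,27),(527,455),(93,497))],0))
o=(140,145)
e=np.array([P(u,v,o,.115) for u,v in((228,300),(697,290),(470,55),(460,518))]); print("rim",e.round())
A=np.c_[2*e,np.ones(4)]; s=np.linalg.lstsq(A,(e**2).sum(1),rcond=None)[0]; print(s[:2],np.sqrt(s[2]+s[0]**2+s[1]**2))
b=np.array([P(u,v,o,.04) for u,v in((155,152),(220,163),(190,322),(125,308))]); print("slot",b.round(),b.mean(0))
x=b[0]+b[1]-b[2]-b[3]; y=b[0]+b[3]-b[1]-b[2];print(np.degrees(np.arctan2(x[1],x[0])),np.degrees(np.arctan2(-y[0],y[1])))
print("nub",P(180,208,o,.039)); 
h=np.array([P(u,v,o,.04) for u,v in((345,50),(752,122),(680,545),(250,472))]); print("house",h.round(),h.mean(0))
```

```text
tray [[ 632. -210.]
 [ 611. -356.]
 [ 461. -335.]
 [ 483. -187.]] [ 546.80157221 -271.91818866] [147.42499289 150.76345542 149.73073522 150.32062556]
yaw -8.22162637365149
handle top [[ 569. -245.]
 [ 569. -268.]
 [ 521. -263.]
 [ 522. -240.]] [ 545.22799652 -253.79443952]
mat [ 539.41714737 -259.55903311]
rim [[538. 359.]
 [545. 170.]
 [639. 264.]
 [452. 262.]]
[545.5511509  264.55861852] 94.09263543783476
slot [[606. 419.]
 [601. 390.]
 [531. 400.]
 [536. 429.]] [568.51452805 409.55903943]
-8.49342530605561 -9.68364567736681
nub [581.08598364 407.09098807]
house [[653. 336.]
 [624. 155.]
 [438. 182.]
 [466. 371.]] [545.02449181 261.06440657]
```

Call:
arm_command([
  [[31,-27,4],0.014,-1],
  [[31,-27,4],0.014,-1],
  [[31,-27,4],0.014,-1],
  [[31,-27,4],0.014,-1],
  [[31,-27,4],0.014,-1],
  [[31,-27,4],0.014,-1],
  [[31,-27,4],0.014,-1],
  [[31,-27,4],0.014,-1],
  [[31,-27,4],0.014,-1],
  [[31,-27,4],0.014,-1],
  [[31,-27,4],0,-1],
  [[0,0,0],0,-1],
])

```text
clock: 1.3
position: [0.5224, 0.2973, 0.2494]
tool_rot: [-3.14, 0.002, 2.987]
force: [-1.3, 0.6, -0.4]
grip_width: 0.0856
finger_force: 0.0
```

Call:
arm_command([
  [[2,-41,0],0,-1],
  [[2,-41,0],0,-1],
  [[2,-41,0],0,-1],
  [[2,-41,0],0,-1],
  [[2,-41,0],0,-1],
  [[2,-41,0],0,-1],
  [[2,-41,0],0,-1],
  [[2,-41,0],0,-1],
  [[2,-41,0],0,-1],
  [[2,-41,0],0,-1],
  [[2,-41,0],0,-1],
  [[2,-41,0],0,-1],
  [[2,-41,0],0,-1],
  [[2,-41,0],0,-1],
  [[0,0,0],0,-1],
])

```text
clock: 2.8
position: [0.545, -0.2773, 0.2488]
tool_rot: [-3.139, -0.001, 2.988]
force: [-0.5, 0.1, 0.4]
grip_width: 0.0855
finger_force: 0.0
```

Call:
arm_command([
  [[2,5,-30],0,-1],
  [[0,0,-40],0,-1],
  [[0,0,-40],0,-1],
  [[0,0,-19],0,-1],
  [[0,0,0],0,-1],
])

```text
clock: 3.3
position: [0.5469, -0.2655, 0.1175]
tool_rot: [3.14, -0.005, 2.994]
force: [-0.1, -0.2, 0.3]
grip_width: 0.085
finger_force: 0.0
```

Run:
```python
from h import *
f=grab_frame("scene"); 
o=bot.observe(); print(o["position"],o["tool_rot"],o["qpos"])
for z in(.073,): print(w2px(f,[.547,-.272,z]), w2px(f,o["position"]))
save(f,"s1",(150,230,330,400),4)
```

```text
[ 0.54793504 -0.26615958  0.11955494] [ 3.14112518e+00 -2.12993788e-03  2.99399933e+00] [ 0.23245727  0.60568901  0.17980818  1.72565305 -0.13902894  0.82486228
  1.89890309]
[231.2598591  323.75634264] [228.43259753 315.74412658]
```

View pics/s1.png

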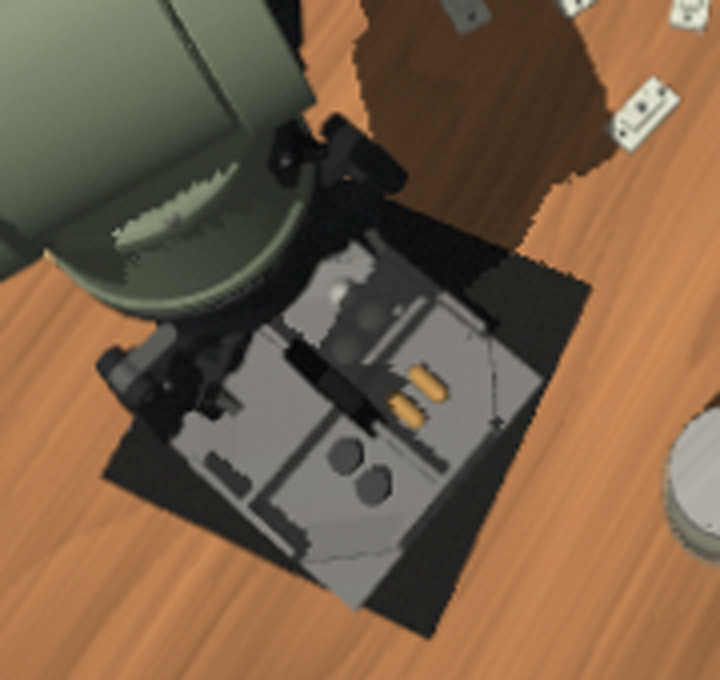

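Call:
arm_command([
  [[-1,-6,-20],0,-1],
  [[0,0,-30],0,-1],
  [[0,0,-25],0,-1],
  [[0,0,-4],0,-1],
  [[0,0,0],0,-1],
  [[0,0,0],0,1],
  [[0,0,0],0,1],
  [[0,0,0],0,1],
  [[0,0,0],0,1],
  [[0,0,0],0,1],
  [[0,0,0],0,1],
  [[0,0,0],0,1],
], newtons=60)

```text
clock: 4.55
position: [0.5476, -0.2727, 0.0418]
tool_rot: [-3.142, 0.0, 2.994]
force: [-1.0, 1.2, 7.2]
grip_width: 0.0095
finger_force: 58.8
```

Call:
arm_command([
  [[0,0,2],0,1],
  [[0,0,4],0,1],
  [[0,0,7],0,1],
  [[0,0,10],0,1],
  [[0,0,12],0,1],
  [[0,0,15],0,1],
  [[0,0,15],0,1],
  [[0,0,15],0,1],
  [[0,0,15],0,1],
  [[0,0,15],0,1],
  [[0,0,12],0,1],
  [[0,0,10],0,1],
  [[0,0,6],0,1],
  [[0,0,3],0,1],
  [[0,0,0],0,1],
])

```text
clock: 6.05
position: [0.5474, -0.2727, 0.1823]
tool_rot: [-3.142, -0.0, 2.994]
force: [-0.8, -0.3, -3.3]
grip_width: 0.0093
finger_force: 58.6
```

Run:
```python
from h import *
f=grab_frame("scene"); f2=grab_frame("top")
o=bot.observe(); print(o["position"],o["force"],o["moment"])
i=f["image"][200:400,140:340,::-1]; j=f2["image"][130:290,400:560,::-1]
r=lambda i,s:cv2.resize(i,(400,400),interpolation=cv2.INTER_CUBIC)
cv2.imwrite("pics/s2.png",np.hstack([r(i,0),r(j,0)]))
```

```text
[ 0.54720962 -0.2726056   0.18179873] [ 0.04978562  0.57684228 -3.45996336] [-0.00161736  0.04191904  0.03584096]
```

View pics/s2.png

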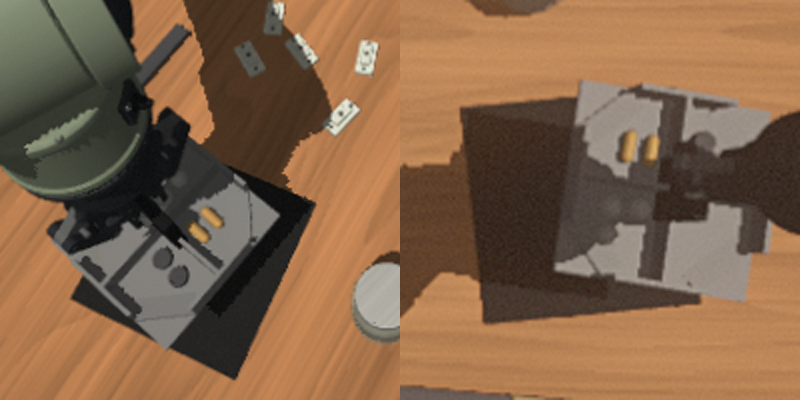

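Call:
arm_command([
  [[0,3,0],0,1],
  [[0,7,0],0,1],
  [[0,11,0],0,1],
  [[0,15,0],0,1],
  [[1,19,0],0,1],
  [[1,22,0],0,1],
  [[1,22,0],0,1],
  [[1,22,0],0,1],
  [[1,22,0],0,1],
  [[1,22,0],0,1],
  [[1,22,0],0,1],
  [[1,22,0],0,1],
  [[1,22,0],0,1],
  [[1,22,0],0,1],
  [[1,22,0],0,1],
  [[1,22,0],0,1],
  [[1,22,0],0,1],
  [[1,22,0],0,1],
  [[1,22,0],0,1],
  [[1,22,0],0,1],
])

```text
clock: 8.15
position: [0.5627, 0.1145, 0.1824]
tool_rot: [3.141, -0.0, 2.995]
force: [-0.3, -1.1, -4.4]
grip_width: 0.0096
finger_force: 58.6
```

Call:
arm_command([
  [[0,22,0],0,1],
  [[0,22,0],0,1],
  [[0,22,0],0,1],
  [[0,19,0],0,1],
  [[0,16,0],0,1],
  [[0,13,0],0,1],
  [[0,9,0],0,1],
  [[0,5,0],0,1],
  [[0,2,0],0,1],
  [[0,0,0],0,1],
  [[0,0,0],0,1],
])

```text
clock: 9.25
position: [0.5636, 0.2415, 0.1823]
tool_rot: [-3.141, 0.0, 2.993]
force: [0.7, -0.1, -3.4]
grip_width: 0.0093
finger_force: 58.6
```

Run:
```python
from h import *
f=grab_frame("scene"); f2=grab_frame("top")
o=bot.observe(); print(o["position"],o["tool_rot"],o["force"],o["moment"],o["qpos"])
i=f["image"][50:210,270:430,::-1]; j=f2["image"][110:270,150:310,::-1]
r=lambda i,s:cv2.resize(i,(400,400),interpolation=cv2.INTER_CUBIC)
cv2.imwrite("pics/s3.png",np.hstack([r(i,0),r(j,0)]))
```

```text
[0.56355649 0.24169992 0.18233088] [-3.14144450e+00  9.24015824e-05  2.99302618e+00] [ 0.44059032 -0.14280582 -3.7533583 ] [-0.03739417  0.05861993 -0.0321157 ] [-0.59089401  0.53068904  0.13010241  1.66236753 -0.08038165  0.95377239
  0.990283  ]
```

View pics/s3.png

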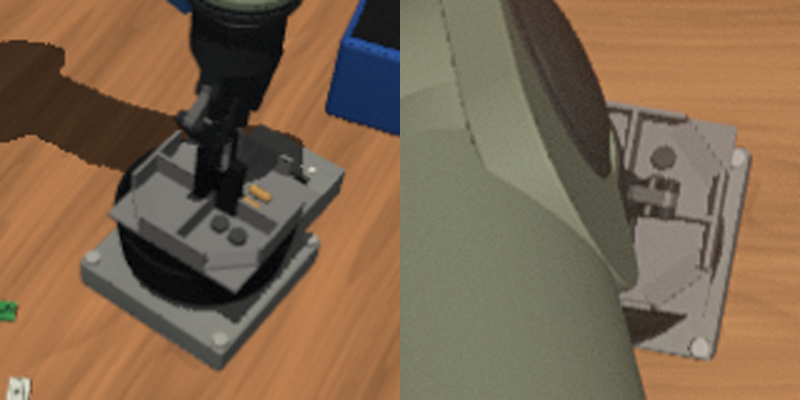

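Call:
arm_command([
  [[0,-2,-4],0,1],
  [[0,0,-7],0,1],
  [[0,0,-7],0,1],
  [[0,0,-4],0,1],
  [[0,0,-2],0,1],
  [[0,0,-1],0,1],
  [[0,0,-1],0,1],
  [[0,0,0],0,1],
  [[0,0,0],0,1],
])

```text
clock: 10.25
position: [0.5635, 0.2403, 0.1564]
tool_rot: [3.141, 0.0, 2.994]
force: [0.6, -0.4, -2.6]
grip_width: 0.0099
finger_force: 58.6
```

Call:
arm_command([
  [[0,0,-1],0,1],
  [[0,0,-1],0,1],
  [[0,0,0],0,1],
  [[0,0,0],0,1],
])

```text
clock: 10.65
position: [0.5635, 0.2403, 0.1544]
tool_rot: [3.142, 0.0, 2.994]
force: [-0.8, -0.3, 0.2]
grip_width: 0.0095
finger_force: 59.0
```

Call:
arm_command([
  [[0,0,0],0,0.6],
  [[0,0,0],0,0.4],
  [[0,0,0],0,0.3],
  [[0,0,0],0,0.3],
  [[0,0,0],0,0.3],
])

```text
clock: 11.15
position: [0.5634, 0.2403, 0.1543]
tool_rot: [-3.142, 0.0, 2.994]
force: [0.5, 0.3, 0.5]
grip_width: 0.03
finger_force: 0.0
```

Run:
```python
from h import *
f=grab_frame("scene")
o=bot.observe(); print(o["position"],o["force"],o["moment"],o["grip_width"])
save(f,"s4",(300,80,430,210),4.5)
```

```text
[0.56346184 0.24030665 0.15434461] [ 0.09726416 -0.15602698 -0.62432462] [-0.01481827 -0.00768938  0.04983796] 0.030079116133947877
```

View pics/s4.png

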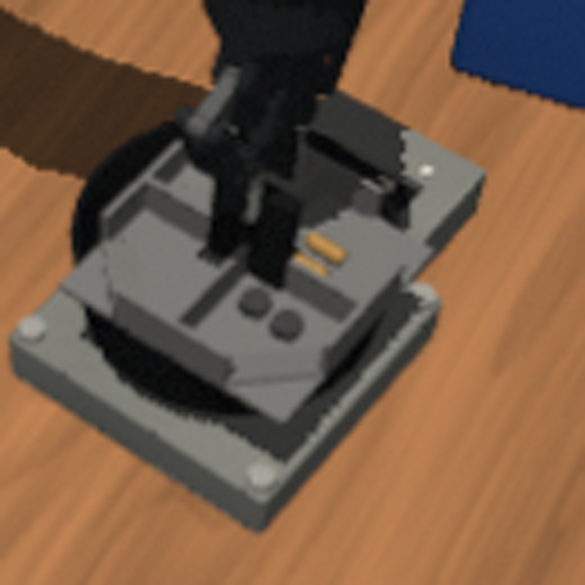

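Call:
arm_command([
  [[0,0,10],0,0.3],
  [[0,0,20],0,0.3],
  [[0,0,20],0,0],
  [[0,0,0],0.131,-0.46],
  [[0,0,0],0.131,-0.46],
  [[0,0,0],0.131,-0.46],
  [[0,0,0],0.131,-0.46],
  [[0,0,0],0.131,-0.46],
  [[4,3,0],0.131,-0.46],
  [[0,0,0],0,-0.46],
  [[0,0,0],0,-0.46],
])

```text
clock: 12.3
position: [0.5675, 0.2431, 0.2047]
tool_rot: [-3.142, 0.0, -2.508]
force: [0.6, -0.2, -0.2]
grip_width: 0.0626
finger_force: 0.0
```

Call:
arm_command([
  [[0,0,-15],0,-0.46],
  [[0,0,-15],0,-0.46],
  [[0,0,-8],0,-0.46],
  [[0,0,0],0,-0.46],
  [[-3,4,0],0,-0.46],
  [[-3,4,0],0,-0.46],
  [[-3,4,0],0,-0.46],
  [[0,0,0],0,-0.46],
])

```text
clock: 13.1
position: [0.558, 0.2564, 0.1667]
tool_rot: [3.141, 0.001, -2.502]
force: [0.1, 0.4, -1.0]
grip_width: 0.0626
finger_force: 0.0
```

Call:
arm_command([
  [[-3,4,0],0,-0.46],
  [[-3,4,0],0,-0.46],
  [[0,0,0],0,-0.46],
])

```text
clock: 13.4
position: [0.5519, 0.2641, 0.1663]
tool_rot: [3.141, 0.0, -2.503]
force: [-0.0, 0.4, -0.1]
grip_width: 0.0622
finger_force: 0.0
```

Run:
```python
from h import *
f=grab_frame("scene")
o=bot.observe(); print(o["position"],o["force"],o["moment"],o["grip_width"],o["finger_force"])
save(f,"s5",(300,80,430,210),4.5)
```

```text
[0.55220927 0.26368047 0.16633107] [ 0.60815829  0.02989487 -0.46449707] [-0.02281492 -0.05811443  0.01256384] 0.062161306525790716 0.0
```

View pics/s5.png

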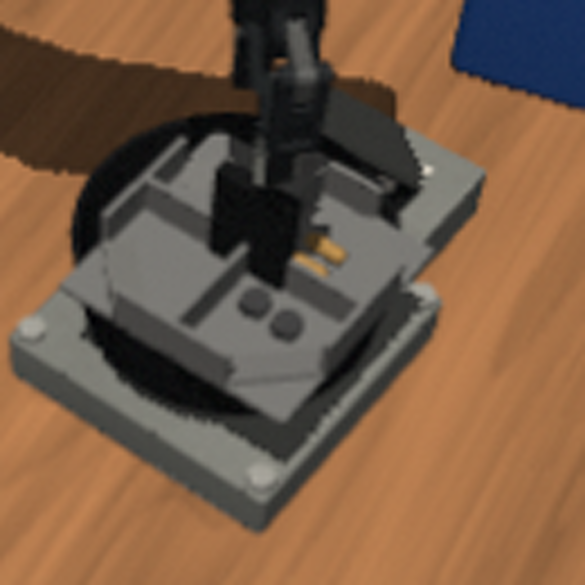

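Run:
```python
from h import *
f=grab_frame("scene")
o=bot.observe(); print(o["position"],o["force"])
x0,y0,s=330,80,8
im=cv2.resize(f["image"][80:155,330:400,::-1],None,fx=s,fy=s,interpolation=cv2.INTER_CUBIC)
q=lambda X:tuple(int(k) for k in ((w2px(f,X)-[x0,y0]+.5)*s))
c=np.array([.5635,.2403]);tx=np.array([np.cos(-.148),np.sin(-.148)]);ty=np.array([-tx[1],tx[0]])
for z in(.140,.185):
    p=[q([*(c+a*.025*tx+b*.006*ty),z]) for a,b in((1,1),(1,-1),(-1,-1),(-1,1))]
    cv2.polylines(im,[np.array(p)],True,(0,255,255),1)
d=np.array([-.595,.804]);b=np.array([.804,.595]);t=o["position"]
for sg,col in((-1,(0,0,255)),(1,(0,255,0))):
    p=[q([*(t[:2]+sg*d*.031+k*b*.011),z]) for k,z in((-1,t[2]),(1,t[2]),(1,t[2]+.04),(-1,t[2]+.04))]
    cv2.polylines(im,[np.array(p)],True,col,1)
cv2.imwrite("pics/s6.png",im)
```

```text
[0.55238223 0.26337069 0.16631539] [ 0.00206356 -0.07263992  0.09405223]
```

View pics/s6.png

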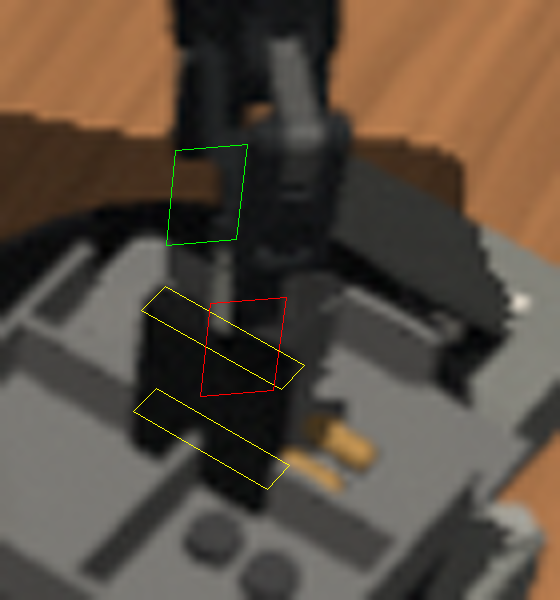

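Call:
arm_command([
  [[6,-8,0],0,-0.46],
  [[6,-8,0],0,-0.46],
  [[3,-4,0],0,-0.46],
  [[0,0,-8],0,-0.46],
  [[0,0,-6],0,-0.46],
  [[0,0,0],0,-0.46],
])

```text
clock: 14.1
position: [0.5667, 0.2433, 0.151]
tool_rot: [3.141, -0.002, -2.503]
force: [0.1, 0.2, 0.6]
grip_width: 0.0624
finger_force: 0.0
```

Call:
arm_command([
  [[-3,4,0],0,-0.46],
  [[-3,4,0],0,-0.46],
  [[-3,4,0],0,-0.46],
  [[0,0,0],0,-0.46],
])

```text
clock: 14.5
position: [0.5579, 0.2563, 0.1525]
tool_rot: [3.141, 0.0, -2.502]
force: [-0.9, 0.2, -0.9]
grip_width: 0.0627
finger_force: 0.2
```

Call:
arm_command([
  [[-3,4,0],0,-0.46],
  [[-3,4,0],0,-0.46],
  [[0,0,0],0,-0.46],
])

```text
clock: 14.8
position: [0.5519, 0.2642, 0.1523]
tool_rot: [3.141, 0.0, -2.503]
force: [-0.1, 0.1, 1.2]
grip_width: 0.062
finger_force: 0.2
```

Run:
```python
from h import *
f=grab_frame("scene")
o=bot.observe(); print(o["position"],o["force"],o["moment"],o["grip_width"])
im=f["image"][75:205,290:430,::-1]
g=np.clip((im/255.)**.55*255,0,255).astype(np.uint8)
cv2.imwrite("pics/s7.png",cv2.resize(g,None,fx=5,fy=4.6,interpolation=cv2.INTER_CUBIC))
```

```text
[0.55213316 0.26372397 0.15232346] [ 0.98802419 -0.24308685  0.21817054] [-0.05710285 -0.08527626  0.00647072] 0.06235722162796921
```

View pics/s7.png

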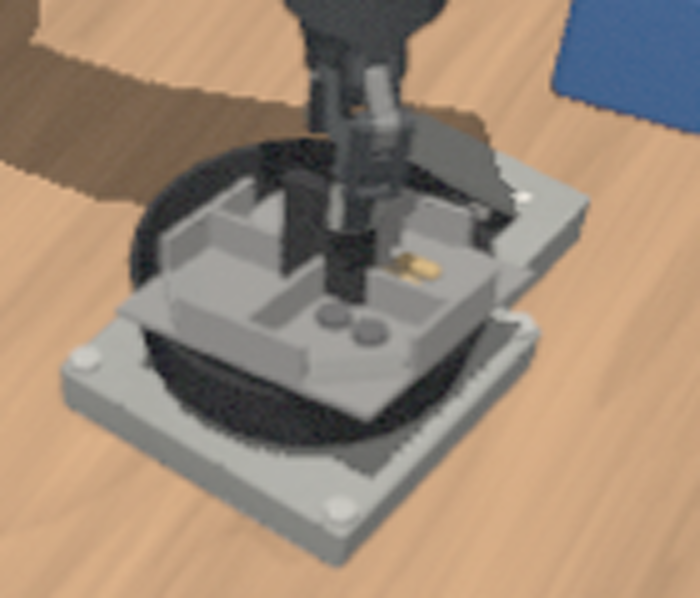

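```bash
cat >> h.py <<'E'
from scipy.spatial.transform import Rotation as Ro
D=np.array([-.595,.804,0]);B=np.array([.804,.595,0])
def tip(f,th,s=0,c=(.5635,.2403),zp=.115,pv=.0126):
    "pixels of the disc corner (floor top) and lateral corners, tray tilted th deg toward D about rim pivot, slid s"
    piv=np.array([*c,zp])+D*pv; r=Ro.from_rotvec(np.cross([0,0,1],D)*np.radians(th))
    out=[]
    for a,b in((-.106,0),(0,.106),(0,-.106)):
        out.append(w2px(f,piv+D*s+r.apply(a*D+b*B-D*pv+[0,0,.004])).round(1))
    return out
E
python3 - <<'E'
from h import *
f=grab_frame("scene")
for th in(0,5,10,15,20,30): print(th,*tip(f,th))
E
```

```text
0 [362.9 174.6] [396.6 136.1] [312.9 143.8]
5 [363.2 171.8] [396.6 135.7] [312.9 143.4]
10 [363.5 168.6] [396.7 135.2] [312.9 143. ]
15 [363.7 165.1] [396.7 134.8] [312.9 142.5]
20 [363.8 161.4] [396.7 134.4] [312.8 142.1]
30 [363.9 153.1] [396.6 133.4] [312.7 141.2]
```

Call:
arm_command([
  [[-2,3,0],0,-0.46],
  [[-2,3,0],0,-0.46],
  [[-2,3,0],0,-0.46],
  [[0,0,0],0,-0.46],
  [[0,0,0],0,-0.46],
])

```text
clock: 15.4
position: [0.5464, 0.2723, 0.1523]
tool_rot: [-3.142, 0.0, -2.503]
force: [0.2, -0.3, 0.5]
grip_width: 0.0621
finger_force: 0.3
```

```bash
cat >> h.py <<'E'
def prof():
    f=grab_frame("scene"); g=f["image"].mean(2).astype(int); print({c:list(g[130:184:2,c]) for c in(361,363,365)})
    o=bot.observe(); print(o["clock"],o["position"],o["force"].round(1),o["finger_force"]); return f
E
python3 - <<'E'
from h import *
prof()
E
```

```text
{361: [np.int64(16), np.int64(19), np.int64(21), np.int64(18), np.int64(19), np.int64(90), np.int64(58), np.int64(47), np.int64(81), np.int64(99), np.int64(97), np.int64(105), np.int64(105), np.int64(103), np.int64(76), np.int64(12), np.int64(9), np.int64(8), np.int64(10), np.int64(9), np.int64(9), np.int64(53), np.int64(98), np.int64(132), np.int64(132), np.int64(133), np.int64(132)], 363: [np.int64(42), np.int64(65), np.int64(65), np.int64(65), np.int64(63), np.int64(89), np.int64(59), np.int64(59), np.int64(73), np.int64(97), np.int64(96), np.int64(105), np.int64(105), np.int64(105), np.int64(89), np.int64(11), np.int64(12), np.int64(9), np.int64(10), np.int64(10), np.int64(24), np.int64(54), np.int64(52), np.int64(133), np.int64(134), np.int64(133), np.int64(133)], 365: [np.int64(64), np.int64(90), np.int64(89), np.int64(90), np.int64(90), np.int64(85), np.int64(59), np.int64(57), np.int64(74), np.int64(98), np.int64(98), np.int64(105), np.int64(105), np.int64(98), np.int64(53), np.int64(8), np.int64(7), np.int64(9), np.int64(9), np.int64(4), np.int64(38), np.int64(53), np.int64(99), np.int64(133), np.int64(132), np.int64(132), np.int64(130)]}
15.45 [0.54649224 0.27217283 0.15227846] [ 0.8 -1.3 -0.9] 0.2885405521374196
```

Call:
arm_command([
  [[-2,3,0],0,-0.46],
  [[-2,3,0],0,-0.46],
  [[0,0,0],0,-0.46],
  [[0,0,0],0,-0.46],
  [[0,0,0],0,-0.46],
  [[0,0,0],0,-0.46],
])

```text
clock: 16.05
position: [0.5425, 0.2782, 0.1523]
tool_rot: [-3.142, 0.0, -2.504]
force: [-0.0, 0.2, 0.7]
grip_width: 0.0625
finger_force: 0.3
```

```bash
sed -i 's/print({c:list(g\[130:184:2,c\]) for c in(361,363,365)})/print(*g[140:170,363])/' h.py
python3 - <<'E'
from h import *
f=prof(); f2=grab_frame("top")
for th in(25,30,35,40,45): print(th,*tip(f,th))
# stash
cv2.imwrite("pics/_t.png",f2["image"][:,:,::-1])
E
```

```text
58 76 96 97 94 89 92 104 104 97 98 98 96 86 59 12 10 10 13 9 9 13 10 6 10 9 11 8 12 10
16.1 [0.54248986 0.27820803 0.152312  ] [ 0.1 -1.5  1.1] 0.34898413228802383
25 [363.9 157.4] [396.7 133.9] [312.8 141.6]
30 [363.9 153.1] [396.6 133.4] [312.7 141.2]
35 [363.8 148.7] [396.6 133. ] [312.7 140.7]
40 [363.6 144.1] [396.6 132.5] [312.6 140.2]
45 [363.3 139.5] [396.5 132.1] [312.6 139.8]
```

Call:
arm_command([
  [[-2,3,0],0,-0.46],
  [[-2,2,0],0,-0.46],
  [[0,0,0],0,-0.46],
  [[0,0,0],0,-0.46],
  [[0,0,0],0,-0.46],
  [[0,0,0],0,-0.46],
])

```text
clock: 16.75
position: [0.5385, 0.2832, 0.1523]
tool_rot: [-3.141, 0.0, -2.504]
force: [0.0, 0.3, 1.2]
grip_width: 0.0623
finger_force: 0.3
```

Run:
```python
from h import *
f=prof(); f2=grab_frame("top")
r=lambda i:cv2.resize(np.clip((i/255.)**.5*255,0,255).astype(np.uint8),(400,400),interpolation=cv2.INTER_CUBIC)
cv2.imwrite("pics/s8.png",np.hstack([r(f["image"][70:180,300:410,::-1]),r(f2["image"][130:270,170:310,::-1])]))
```

```text
91 88 90 100 97 91 92 92 93 74 10 8 12 9 12 12 11 12 13 16 21 17 9 12 10 13 15 12 12 11
16.8 [0.53849027 0.28318119 0.15227213] [0.5 0.2 1.1] 0.33972041099332273
```

View pics/s8.png

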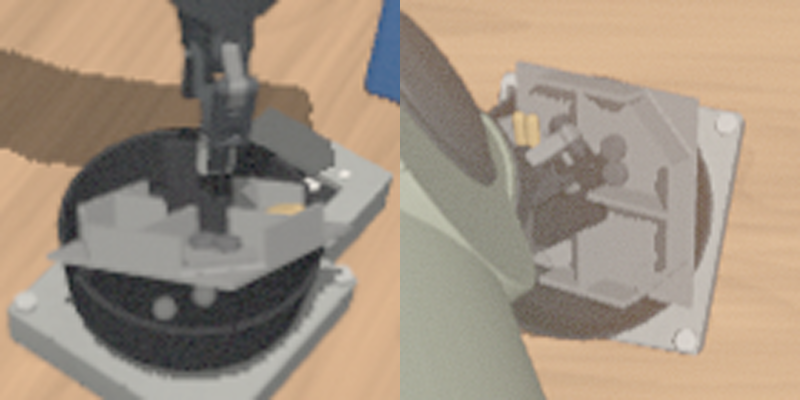

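Call:
arm_command([
  [[-1,2,0],0,-0.46],
  [[-1,1,0],0,-0.46],
  [[0,0,0],0,-0.46],
  [[1,-1,0],0,-0.46],
  [[-1,1,0],0,-0.46],
  [[0,0,0],0,-0.46],
  [[0,0,0],0,-0.46],
  [[2,-3,0],0,-0.46],
  [[2,-3,0],0,-0.46],
  [[2,-3,0],0,-0.46],
  [[2,-3,0],0,-0.46],
  [[2,-3,0],0,-0.46],
  [[2,-3,0],0,-0.46],
  [[0,0,0],0,-0.46],
])

```text
clock: 18.25
position: [0.5488, 0.2676, 0.1523]
tool_rot: [-3.141, -0.0, -2.504]
force: [-0.7, -0.8, -0.8]
grip_width: 0.0624
finger_force: 0.3
```

```bash
sed -i 's/140:170,363/140:184,363/' h.py
python3 - <<'E'
from h import *
prof()
E
```

```text
61 62 60 55 58 85 109 109 109 107 104 100 99 100 100 102 108 107 108 108 108 101 80 45 8 8 9 10 12 9 23 45 53 53 53 53 53 99 133 133 132 131 131 131
18.3 [0.54854753 0.26796473 0.15224714] [ 0.6 -0.4  0.1] 0.349324774579145
```

Call:
arm_command([
  [[2,-3,0],0,-0.46],
  [[2,-3,0],0,-0.46],
  [[2,-3,0],0,-0.46],
  [[2,-3,0],0,-0.46],
  [[2,-3,0],0,-0.46],
  [[3,-3,0],0,-0.46],
  [[3,-4,0],0,-0.46],
  [[3,-3,0],0,-0.46],
  [[0,0,0],0,-0.46],
  [[0,0,0],0,-0.46],
])

```text
clock: 19.3
position: [0.5674, 0.2433, 0.1523]
tool_rot: [3.141, 0.0, -2.504]
force: [-0.1, -0.7, 0.1]
grip_width: 0.0627
finger_force: 0.0
```

Run:
```python
from h import *
f=prof()
f0=f["image"].mean(2).astype(int)
for (u,v) in tip(f,0): print(u,v)
print("right corner row136:",*f0[136,385:402]); print("left row144:",*f0[144,306:322])
```

```text
26 28 32 30 26 46 68 68 65 53 68 107 122 121 121 121 121 120 117 115 116 116 116 104 103 122 121 121 121 122 121 121 115 88 52 52 53 52 51 51 51 51 74 110
19.35 [0.56733096 0.24344915 0.15227519] [-0.3  0.4  0.2] 0.0
362.9 174.6
396.6 136.1
312.9 143.8
right corner row136: 122 122 121 121 121 121 122 120 121 119 96 69 82 109 121 122 121
left row144: 118 120 123 124 123 122 114 104 96 103 114 121 122 121 121 122
```

Call:
arm_command([
  [[0,0,20],0,-0.46],
  [[0,0,32],0,-0.46],
  [[-4,-3,0],-0.131,-0.46],
  [[0,0,0],-0.131,-0.46],
  [[0,0,0],-0.131,-0.46],
  [[0,0,0],-0.131,-0.46],
  [[0,0,0],-0.131,-0.46],
  [[0,0,0],-0.131,-0.46],
  [[0,0,0],0,-0.46],
  [[0,0,-20],0,-0.46],
  [[0,0,-20],0,-0.3],
  [[0,0,-9],0,0],
  [[0,0,0],0,0.2],
  [[0,0,0],0,1],
  [[0,0,0],0,1],
  [[0,0,0],0,1],
  [[0,0,0],0,1],
  [[0,0,0],0,1],
])

```text
clock: 21.15
position: [0.564, 0.2405, 0.1563]
tool_rot: [3.141, 0.001, 2.994]
force: [-0.5, -1.0, 7.1]
grip_width: 0.0091
finger_force: 59.1
```

Call:
arm_command([
  [[0,0,2],0,1],
  [[0,0,5],0,1],
  [[0,0,8],0,1],
  [[0,0,8],0,1],
  [[0,0,5],0,1],
  [[0,0,2],0,1],
  [[0,0,0],0,1],
  [[0,0,0],0,1],
])

```text
clock: 21.95
position: [0.5633, 0.2402, 0.1851]
tool_rot: [-3.141, -0.0, 2.994]
force: [0.6, 0.3, -3.2]
grip_width: 0.0092
finger_force: 58.6
```

Call:
arm_command([
  [[0,-3,0],0,1],
  [[0,-7,0],0,1],
  [[0,-11,0],0,1],
  [[0,-15,0],0,1],
  [[-1,-19,0],0,1],
  [[-1,-22,0],0,1],
  [[-1,-22,0],0,1],
  [[-1,-22,0],0,1],
  [[-1,-22,0],0,1],
  [[-1,-22,0],0,1],
  [[-1,-22,0],0,1],
  [[-1,-22,0],0,1],
  [[-1,-22,0],0,1],
  [[-1,-22,0],0,1],
  [[-1,-22,0],0,1],
  [[-1,-22,0],0,1],
  [[-1,-22,0],0,1],
  [[-1,-22,0],0,1],
  [[-1,-22,0],0,1],
  [[-1,-22,0],0,1],
])

```text
clock: 23.95
position: [0.5464, -0.1471, 0.1854]
tool_rot: [-3.141, 0.0, 2.993]
force: [0.0, -0.7, -3.0]
grip_width: 0.0085
finger_force: 58.6
```

Call:
arm_command([
  [[0,-22,0],0,1],
  [[0,-22,0],0,1],
  [[0,-22,0],0,1],
  [[0,-19,0],0,1],
  [[0,-16,0],0,1],
  [[0,-13,0],0,1],
  [[0,-9,0],0,1],
  [[0,-4,0],0,1],
  [[0,-2,0],0,1],
  [[0,0,0],0,1],
  [[0,0,0],0,1],
])

```text
clock: 25.05
position: [0.5476, -0.273, 0.1853]
tool_rot: [3.141, -0.0, 2.995]
force: [0.6, 1.1, -2.8]
grip_width: 0.0093
finger_force: 58.6
```

Run:
```python
from h import *
f=grab_frame("scene"); f2=grab_frame("top"); o=bot.observe(); print(o["position"],o["force"])
r=lambda i:cv2.resize(np.clip((i/255.)**.6*255,0,255).astype(np.uint8),(390,390),interpolation=cv2.INTER_CUBIC)
cv2.imwrite("pics/s9.png",np.hstack([r(f["image"][95:185,300:390,::-1]),r(f["image"][200:390,140:330,::-1])]))
```

```text
[ 0.54756635 -0.27319332  0.18529523] [ 0.21607015  0.63837238 -2.93790091]
```

View pics/s9.png

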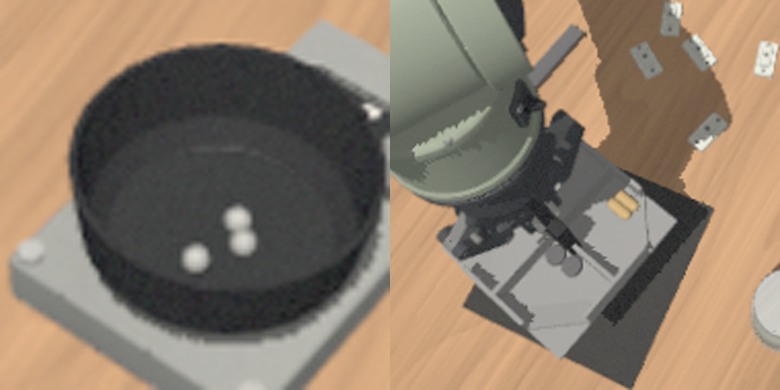

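Call:
arm_command([
  [[-2,3,-5],0,1],
  [[-2,3,-10],0,1],
  [[-2,3,-15],0,1],
  [[0,0,-20],0,1],
  [[0,0,-20],0,1],
  [[0,0,-20],0,1],
  [[0,0,-18],0,1],
  [[0,0,-14],0,1],
  [[0,0,-9],0,1],
  [[0,0,-5],0,1],
  [[0,0,-2],0,1],
  [[0,0,-1],0,1],
  [[0,0,-1],0,1],
  [[0,0,0],0,1],
  [[0,0,0],0,1],
])

```text
clock: 26.65
position: [0.5416, -0.2648, 0.0456]
tool_rot: [-3.141, 0.0, 2.994]
force: [-0.8, -0.5, -3.5]
grip_width: 0.0088
finger_force: 58.7
```

Call:
arm_command([
  [[0,0,-1],0,1],
  [[0,0,-1],0,1],
  [[0,0,0],0,1],
])

```text
clock: 26.95
position: [0.5415, -0.2648, 0.0438]
tool_rot: [3.142, 0.0, 2.994]
force: [-3.4, 0.8, 7.6]
grip_width: 0.0088
finger_force: 60.1
```

Call:
arm_command([
  [[0,0,-1],0,1],
  [[0,0,-0.5],0,1],
  [[0,0,0],0,1],
])

```text
clock: 27.25
position: [0.5417, -0.2648, 0.0436]
tool_rot: [3.141, 0.001, 2.994]
force: [-10.7, 5.3, 33.4]
grip_width: 0.009
finger_force: 63.5
```

Call:
arm_command([
  [[0,0,1],0,0.6],
  [[0,0,0],0,0.2],
  [[0,0,0],0,-0.5],
  [[0,0,0],0,-0.5],
  [[0,0,20],0,-0.5],
  [[0,0,40],0,-0.5],
  [[0,0,45],0,-0.5],
  [[0,0,45],0,-0.5],
  [[-8,-20,40],0,-0.5],
  [[-8,-40,0],0,-0.5],
  [[0,-40,0],0,-0.5],
  [[0,-40,0],0,-0.5],
  [[0,0,0],0,-0.5],
])

```text
clock: 28.55
position: [0.5233, -0.4102, 0.2323]
tool_rot: [-3.139, -0.001, 2.988]
force: [-1.3, 1.1, -0.8]
grip_width: 0.0643
finger_force: 0.0
```

```bash
cat >> h.py <<'E'
def lugs(cam="top",z=.010):
    f=grab_frame(cam); im=cv2.cvtColor(f["image"],cv2.COLOR_RGB2HSV)
    m=((im[:,:,1]<70)&(im[:,:,2]>70)).astype(np.uint8)
    m=cv2.morphologyEx(m,cv2.MORPH_CLOSE,np.ones((3,3))); n,l,s,ce=cv2.connectedComponentsWithStats(m)
    for i in range(1,n):
        if not 60<s[i,4]<350: continue
        p=np.argwhere(l==i)[:,::-1]; w=np.array([px2w(f,u,v,z)[:2] for u,v in p])*1000
        (x,y),(a,b),an=cv2.minAreaRect(w.astype(np.float32))
        if not(380<x<720 and -200<y<155): continue
        lo=an if a>b else an+90; lo=(lo+90)%180-90
        print("lug",ce[i].round(1),(round(x),round(y)),(round(a),round(b)),"long axis deg",round(lo),s[i,4])
    o=bot.observe(); print(o["clock"],o["position"].round(4),o["tool_rot"].round(3),o["qpos"][6].round(2)); return f
E
python3 - <<'E'
from h import *
import pickle
f=lugs(); lugs("scene")
pickle.dump(f,open("top1.pkl","wb"))
E
```

```text
lug [342.7 187.9] (587, 37) (22, 45) long axis deg -70 200
lug [392.8 194.3] (575, -77) (45, 23) long axis deg 79 206
lug [356.4 220.9] (513, 4) (23, 45) long axis deg -25 204
lug [373.7 243.8] (462, -35) (23, 45) long axis deg -29 209
lug [345.5 245.5] (457, 28) (23, 45) long axis deg -65 203
28.6 [ 0.5242 -0.4073  0.2321] [-3.141e+00 -1.000e-03  2.990e+00] 2.1
lug [276.7 208.6] (457, 26) (22, 45) long axis deg -64 136
lug [290.4 225.2] (512, 2) (23, 45) long axis deg -25 153
lug [264.4 228.8] (462, -38) (23, 45) long axis deg -29 154
lug [322.8 228.4] (587, 34) (23, 46) long axis deg -71 153
lug [294.3 263.9] (575, -80) (45, 23) long axis deg 78 176
28.65 [ 0.5249 -0.4054  0.2322] [ 3.141e+00 -1.000e-03  2.992e+00] 2.1
```

Call:
arm_command([
  [[5,30,-6],-0.1465,0.06],
  [[5,30,-6],-0.1465,0.06],
  [[5,30,-6],-0.1465,0.06],
  [[5,30,-6],-0.1465,0.06],
  [[5,30,-6],-0.1465,0.06],
  [[5,30,-6],-0.1465,0.06],
  [[5,30,-6],-0.1465,0.06],
  [[5,30,-6],-0.1465,0.06],
  [[5,30,-6],-0.1465,0.06],
  [[3,28,-6],-0.1465,0.06],
  [[3,28,-6],-0.1465,0.06],
  [[0,0,-40],0,0.06],
  [[0,0,-40],0,0.06],
  [[0,0,0],0,0.06],
  [[0,0,0],0,0.06],
], newtons=30)

```text
clock: 30.15
position: [0.5763, -0.0784, 0.0876]
tool_rot: [-3.141, 0.0, 1.382]
force: [0.4, -0.5, 0.7]
grip_width: 0.0401
finger_force: 0.0
```

Call:
arm_command([
  [[-1,0,-40],0,0.06],
  [[0,0,-30],0,0.06],
  [[0,0,-10],0,0.06],
  [[0,0,-3],0,0.06],
  [[0,0,0],0,0.06],
  [[0,0,0],0,1],
  [[0,0,0],0,1],
  [[0,0,0],0,1],
  [[0,0,0],0,1],
  [[0,0,0],0,1],
])

```text
clock: 31.15
position: [0.5755, -0.0787, 0.004]
tool_rot: [3.141, -0.0, 1.382]
force: [0.0, -0.3, 0.2]
grip_width: 0.0002
finger_force: 0.0
```

Run:
```python
from h import *
lugs("scene"); lugs()
```

```text
lug [322.8 228.5] (587, 34) (23, 47) long axis deg -70 155
lug [291.8 266.2] (568, -86) (30, 33) long axis deg -8 113
31.2 [ 0.5755 -0.0787  0.0039] [ 3.142 -0.     1.382] 0.34
lug [342.7 187.8] (587, 36) (22, 42) long axis deg -70 187
lug [356.6 221. ] (513, 4) (22, 44) long axis deg -25 193
lug [345.4 245.6] (457, 29) (23, 44) long axis deg -62 206
31.25 [ 0.5754 -0.0788  0.0038] [-3.142  0.     1.382] 0.34
```

Call:
arm_command([
  [[0,0,20],0,1],
  [[0,0,40],0,1],
  [[0,0,40],0,0.06],
  [[0,-40,40],0,0.06],
  [[0,-40,0],0,0.06],
  [[0,-30,0],0,0.06],
  [[0,0,0],0,0.06],
])

```text
clock: 31.95
position: [0.5746, -0.1888, 0.1397]
tool_rot: [3.141, 0.002, 1.377]
force: [0.1, 0.1, 0.1]
grip_width: 0.0399
finger_force: 0.0
```

Run:
```python
from h import *
f=lugs("scene"); f2=lugs()
r=lambda i:cv2.resize(i,(390,390),interpolation=cv2.INTER_CUBIC)
cv2.imwrite("pics/s10.png",np.hstack([r(f["image"][200:330,230:360,::-1]),r(f2["image"][150:280,310:440,::-1])]))
```

```text
lug [290.4 225.4] (513, 2) (23, 46) long axis deg -25 156
lug [322.8 228.6] (587, 34) (23, 47) long axis deg -70 157
lug [294.4 264.1] (575, -80) (45, 23) long axis deg 78 185
lug [272.1 278.7] (548, -134) (30, 43) long axis deg -47 129
32.0 [ 0.5749 -0.1862  0.1392] [3.141e+00 1.000e-03 1.379e+00] 0.4
lug [342.5 187.8] (587, 37) (22, 44) long axis deg -70 189
lug [392.7 194.3] (575, -77) (43, 22) long axis deg 79 187
lug [356.5 220.9] (513, 4) (21, 44) long axis deg -24 188
lug [373.7 243.9] (462, -35) (23, 45) long axis deg -29 208
lug [345.7 245.4] (457, 28) (22, 43) long axis deg -64 192
32.05 [ 0.5751 -0.1845  0.139 ] [-3.141 -0.     1.381] 0.4
```

Run:
```python
from h import *
f=grab_frame("scene")
for a in(.031,.038,.045):
  print([ (z,w2px(f,[.552+.595*a,.264-.804*a,z]).round(1)) for z in(.150,.165,.18)])
o=bot.observe();t=o["position"];print(t,o["grip_width"])
# finger px prediction now, closing axis
y=np.array([np.sin(o["tool_rot"][2]),-np.cos(o["tool_rot"][2])])
for s in(-1,1): print(w2px(f,[*(t[:2]+s*.02*y),t[2]]).round(1))
f2=grab_frame("top")
for s in(-1,1): print(w2px(f2,[*(t[:2]+s*.02*y),t[2]]).round(1))
u,v=w2px(f,t).astype(int)
im=np.clip((f["image"][v-50:v+40,u-50:u+50,::-1]/255.)**.55*255,0,255).astype(np.uint8)
im=cv2.resize(im,None,fx=6,fy=6,interpolation=cv2.INTER_CUBIC)
for s in(-1,1):
  for dz in(0,.015,.03):
    p=(w2px(f,[*(t[:2]+s*.02*y),t[2]+dz])-[u-50,v-50]+.5)*6; cv2.circle(im,(int(p[0]),int(p[1])),4,(0,0,255) if dz==0 else (0,255,0),1)
cv2.imwrite("pics/s11.png",im)
```

```text
[(0.15, array([358.5, 133. ])), (0.165, array([359. , 128.9])), (0.18, array([359.6, 124.6]))]
[(0.15, array([359. , 135.2])), (0.165, array([359.6, 131.1])), (0.18, array([360.1, 126.8]))]
[(0.15, array([359.5, 137.4])), (0.165, array([360.1, 133.3])), (0.18, array([360.6, 129.1]))]
[ 0.57535011 -0.18349305  0.1388852 ] 0.03993305631054048
[255.6 276.8]
[270.3 289.7]
[456.7 200.2]
[460.5 180.3]
```

View pics/s11.png

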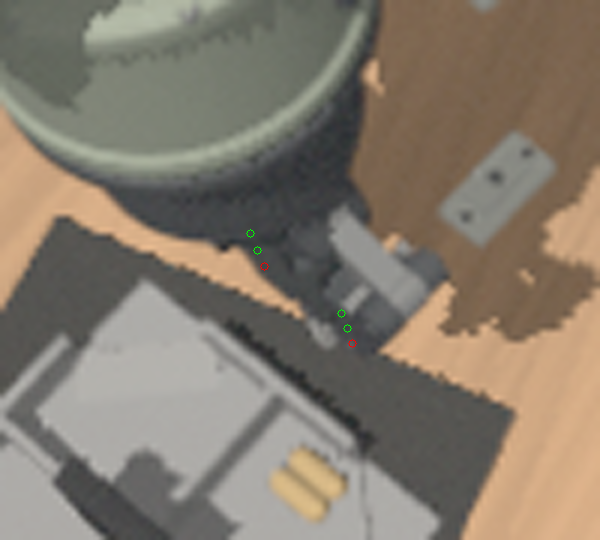

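Call:
arm_command([
  [[0,35,0],0,0.06],
  [[0,35,0],0,0.06],
  [[0,35,0],0,0.06],
  [[0,0,0],0,0.06],
  [[0,0,-40],0,0.06],
  [[0,0,-40],0,0.06],
  [[0,0,-40],0,0.06],
  [[0,0,-14],0,0.06],
  [[0,0,0],0,0.06],
])

```text
clock: 33.05
position: [0.5745, -0.0789, 0.004]
tool_rot: [-3.139, 0.001, 1.383]
force: [0.8, 0.2, 1.2]
grip_width: 0.0401
finger_force: 0.0
```

Call:
arm_command([
  [[0,0,-2],0,0.06],
  [[0,0,-1],0,0.06],
  [[0,0,0],0,0.06],
])

```text
clock: 33.35
position: [0.5762, -0.079, 0.0034]
tool_rot: [3.14, -0.0, 1.382]
force: [0.2, -0.4, -0.4]
grip_width: 0.0401
finger_force: 0.0
```

Call:
arm_command([
  [[0,0,-2],0,0.06],
  [[0,0,-2],0,0.06],
  [[0,0,0],0,0.06],
  [[0,0,0],0,0.06],
])

```text
clock: 33.75
position: [0.5754, -0.0791, -0.0018]
tool_rot: [-3.142, 0.0, 1.382]
force: [-0.2, 0.8, 0.2]
grip_width: 0.0402
finger_force: 0.0
```

Call:
arm_command([
  [[0,0,-2],0,0.06],
  [[0,0,-2],0,0.06],
  [[0,0,0],0,0.06],
])

```text
clock: 34.05
position: [0.5752, -0.079, -0.0062]
tool_rot: [-3.141, 0.0, 1.382]
force: [0.0, -0.4, 0.1]
grip_width: 0.0402
finger_force: 0.0
```

Call:
arm_command([
  [[0,0,-2],0,0.06],
  [[0,0,-2],0,0.06],
  [[0,0,0],0,0.06],
])

```text
clock: 34.35
position: [0.5752, -0.0791, -0.0102]
tool_rot: [-3.141, 0.0, 1.382]
force: [0.6, -0.4, -0.6]
grip_width: 0.0403
finger_force: 0.0
```

Call:
arm_command([
  [[0,0,0],0,1],
  [[0,0,0],0,1],
  [[0,0,0],0,1],
  [[0,0,0],0,1],
  [[0,0,0],0,1],
], newtons=20)

```text
clock: 34.85
position: [0.5754, -0.0791, -0.0098]
tool_rot: [-3.142, -0.0, 1.382]
force: [-0.2, 0.3, 1.2]
grip_width: 0.0
finger_force: 0.2
```

Call:
arm_command([
  [[0,0,2],0,0.06],
  [[0,0,0],0,0.06],
  [[0,0,0],0,0.06],
  [[0,0,-3],0,0.06],
  [[0,0,-3],0,0.06],
  [[0,0,-2],0,0.06],
  [[0,0,0],0,0.06],
])

```text
clock: 35.55
position: [0.5752, -0.0791, -0.0163]
tool_rot: [-3.141, 0.0, 1.382]
force: [0.6, -0.2, -0.3]
grip_width: 0.0401
finger_force: 0.0
```

Call:
arm_command([
  [[0,0,-2],0,0.06],
  [[0,0,-1],0,0.06],
  [[0,0,0],0,0.06],
])

```text
clock: 35.85
position: [0.5754, -0.079, -0.019]
tool_rot: [-3.141, 0.0, 1.382]
force: [-0.7, 0.1, -0.1]
grip_width: 0.04
finger_force: 0.0
```

Call:
arm_command([
  [[0,0,0],0,1],
  [[0,0,0],0,1],
  [[0,0,0],0,1],
  [[0,0,0],0,1],
  [[0,0,0],0,1],
])

```text
clock: 36.35
position: [0.5755, -0.0791, -0.0187]
tool_rot: [3.141, -0.0, 1.382]
force: [-0.7, 0.2, 3.8]
grip_width: 0.0202
finger_force: 19.9
```

Call:
arm_command([
  [[0,0,0],0,0.06],
  [[0,0,0],0,0.06],
  [[0,0,-2],0,0.06],
  [[0,0,-1],0,0.06],
  [[0,0,0],0,1],
  [[0,0,0],0,1],
  [[0,0,0],0,1],
  [[0,0,0],0,1],
  [[0,0,0],0,1],
], newtons=30)

```text
clock: 37.25
position: [0.5754, -0.0791, -0.0219]
tool_rot: [3.142, 0.0, 1.382]
force: [-0.6, 0.1, 0.1]
grip_width: 0.0208
finger_force: 29.3
```

Call:
arm_command([
  [[0,0,20],0,1],
  [[0,0,40],0,1],
  [[0,0,40],0,1],
  [[0,0,45],0,1],
  [[-3,40,0],0,1],
  [[-3,40,0],0,1],
  [[-3,40,0],0,1],
  [[-3,40,0],0,1],
  [[-3,40,0],0,1],
  [[-3,40,0],0,1],
  [[-2,40,0],0,1],
  [[0,35,0],0,1],
  [[0,15,0],0,1],
  [[0,0,0],0,1],
  [[0,0,-35],0,1],
  [[0,0,-30],0,1],
  [[0,0,-5],0,1],
  [[0,0,0],0,1],
])

```text
clock: 39.05
position: [0.5555, 0.2494, 0.0532]
tool_rot: [-3.141, 0.001, 1.381]
force: [-0.2, -0.2, 0.7]
grip_width: 0.0207
finger_force: 29.5
```

Call:
arm_command([
  [[0,0,0],0,0.06],
  [[0,0,0],0,0.06],
  [[0,0,0],0,0.06],
  [[0,0,35],0,0.06],
  [[0,0,35],0,0.06],
  [[6,-40,0],0.135,0.06],
  [[6,-40,0],0.135,0.06],
  [[6,-40,0],0.135,0.06],
  [[6,-40,0],0.135,0.06],
  [[6,-40,0],0,0.06],
  [[1,-14,0],0,0.06],
  [[0,0,-40],0,0.06],
  [[0,0,-40],0,0.06],
  [[0,0,0],0,0.06],
  [[0,0,0],0,0.06],
])

```text
clock: 40.55
position: [0.5866, 0.037, 0.044]
tool_rot: [-3.141, 0.0, 1.922]
force: [-0.1, 0.0, 0.2]
grip_width: 0.0401
finger_force: 0.0
```

Run:
```python
from h import *
lugs("scene"); lugs()
```

```text
lug [276.7 208.6] (457, 26) (22, 45) long axis deg -64 136
lug [290.4 225.2] (512, 2) (23, 45) long axis deg -25 153
lug [264.4 228.8] (462, -38) (23, 45) long axis deg -29 154
lug [322.8 228.4] (587, 34) (23, 46) long axis deg -71 153
40.6 [0.5873 0.037  0.0449] [3.140e+00 1.000e-03 1.922e+00] 0.55
40.65 [0.5875 0.0372 0.0452] [3.139e+00 1.000e-03 1.922e+00] 0.55
```

Call:
arm_command([
  [[0,-1,-30],0,0.06],
  [[0,0,-22],0,0.06],
  [[0,0,-10],0,0.06],
  [[0,0,-4],0,0.06],
  [[0,0,0],0,0.06],
  [[0,0,0],0,1],
  [[0,0,0],0,1],
  [[0,0,0],0,1],
  [[0,0,0],0,1],
])

```text
clock: 41.55
position: [0.5871, 0.036, -0.0216]
tool_rot: [3.14, 0.0, 1.922]
force: [-1.1, 0.9, 7.5]
grip_width: 0.0207
finger_force: 29.0
```

Call:
arm_command([
  [[0,0,20],0,1],
  [[0,0,40],0,1],
  [[0,0,40],0,1],
  [[0,0,45],0,1],
  [[-9,38,0],0,1],
  [[-9,38,0],0,1],
  [[-9,38,0],0,1],
  [[-9,38,0],0,1],
  [[-9,38,0],0,1],
  [[-9,38,0],0,1],
  [[0,6,0],0,1],
  [[0,0,0],0,1],
  [[0,0,-30],0,1],
  [[0,0,-30],0,1],
  [[0,0,-3],0,1],
  [[0,0,0],0,1],
])

```text
clock: 43.15
position: [0.5328, 0.2685, 0.0596]
tool_rot: [-3.141, 0.001, 1.921]
force: [-0.6, -1.1, 0.6]
grip_width: 0.0207
finger_force: 29.7
```

Call:
arm_command([
  [[0,0,0],0,0.06],
  [[0,0,0],0,0.06],
  [[0,0,0],0,0.06],
  [[0,0,30],0,0.06],
  [[0,0,35],0,0.06],
  [[-3,-42,0],0.131,0.06],
  [[-3,-42,0],0.131,0.06],
  [[-3,-42,0],0.131,0.06],
  [[-3,-42,0],0.131,0.06],
  [[-3,-42,0],0.131,0.06],
  [[-4,-42,0],0.131,0.06],
  [[-1,-13,0],0,0.06],
  [[0,0,-40],0,0.06],
  [[0,0,-40],0,0.06],
  [[0,0,0],0,0.06],
  [[0,0,0],0,0.06],
])

```text
clock: 44.75
position: [0.5125, 0.005, 0.0449]
tool_rot: [-3.141, -0.001, 2.708]
force: [0.4, 0.1, 0.3]
grip_width: 0.0404
finger_force: 0.0
```

Run:
```python
from h import *
lugs("scene"); lugs()
```

```text
lug [289.6 224.5] (504, 6) (23, 62) long axis deg -25 167
lug [264.4 228.8] (462, -38) (23, 45) long axis deg -29 154
44.8 [0.5132 0.0051 0.0457] [3.141e+00 1.000e-03 2.708e+00] 1.23
44.85 [0.5135 0.0052 0.046 ] [3.140e+00 2.000e-03 2.708e+00] 1.23
```

Call:
arm_command([
  [[0,-2,-30],0,0.06],
  [[0,0,-22],0,0.06],
  [[0,0,-10],0,0.06],
  [[0,0,-5],0,0.06],
  [[0,0,0],0,0.06],
  [[0,0,0],0,1],
  [[0,0,0],0,1],
  [[0,0,0],0,1],
  [[0,0,0],0,1],
])

```text
clock: 45.75
position: [0.5131, 0.003, -0.0218]
tool_rot: [3.141, 0.001, 2.708]
force: [-1.9, 0.4, 8.7]
grip_width: 0.0206
finger_force: 29.0
```

Call:
arm_command([
  [[0,0,20],0,1],
  [[0,0,40],0,1],
  [[0,0,40],0,1],
  [[0,0,45],0,1],
  [[6,38,0],0,1],
  [[6,38,0],0,1],
  [[6,38,0],0,1],
  [[6,38,0],0,1],
  [[6,38,0],0,1],
  [[6,38,0],0,1],
  [[4,38,0],0,1],
  [[0,0,0],0,1],
  [[0,0,-30],0,1],
  [[0,0,-30],0,1],
  [[0,0,-3],0,1],
  [[0,0,0],0,1],
])

```text
clock: 47.35
position: [0.5524, 0.2686, 0.0597]
tool_rot: [-3.141, -0.0, 2.708]
force: [0.6, 0.0, 0.0]
grip_width: 0.0206
finger_force: 29.8
```

Call:
arm_command([
  [[0,0,0],0,0.06],
  [[0,0,0],0,0.06],
  [[0,0,0],0,0.06],
  [[0,0,30],0,0.06],
  [[0,0,35],0,0.06],
  [[-11,-38,0],-0.073,0.06],
  [[-11,-38,0],0,0.06],
  [[-11,-38,0],0,0.06],
  [[-11,-38,0],0,0.06],
  [[-11,-38,0],0,0.06],
  [[-11,-38,0],0,0.06],
  [[-11,-38,0],0,0.06],
  [[-13,-39,0],0,0.06],
  [[0,0,-40],0,0.06],
  [[0,0,-40],0,0.06],
  [[0,0,0],0,0.06],
  [[0,0,0],0,0.06],
])

```text
clock: 49.05
position: [0.4624, -0.0362, 0.0449]
tool_rot: [-3.141, -0.001, 2.635]
force: [0.6, -0.5, 0.6]
grip_width: 0.0399
finger_force: 0.0
```

Run:
```python
from h import *
lugs("scene"); lugs()
```

```text
lug [277.2 209.4] (458, 25) (22, 47) long axis deg -65 116
lug [264.5 228.9] (462, -38) (23, 45) long axis deg -29 152
49.1 [ 0.4631 -0.0361  0.0456] [3.141e+00 1.000e-03 2.635e+00] 1.27
lug [345.6 245.4] (458, 28) (22, 43) long axis deg -62 191
49.15 [ 0.4635 -0.036   0.046 ] [3.140e+00 2.000e-03 2.635e+00] 1.27
```

Call:
arm_command([
  [[0,0,-30],0,0.06],
  [[0,0,-22],0,0.06],
  [[0,0,-10],0,0.06],
  [[0,0,-5],0,0.06],
  [[0,0,0],0,0.06],
  [[0,0,0],0,1],
  [[0,0,0],0,1],
  [[0,0,0],0,1],
  [[0,0,0],0,1],
])

```text
clock: 50.05
position: [0.4631, -0.0361, -0.0218]
tool_rot: [3.141, 0.001, 2.635]
force: [-1.1, 0.1, 9.3]
grip_width: 0.0205
finger_force: 29.0
```

Call:
arm_command([
  [[0,0,20],0,1],
  [[0,0,40],0,1],
  [[0,0,40],0,1],
  [[0,0,45],0,1],
  [[11,37,0],0,1],
  [[11,37,0],0,1],
  [[11,37,0],0,1],
  [[11,37,0],0,1],
  [[11,37,0],0,1],
  [[11,37,0],0,1],
  [[11,37,0],0,1],
  [[3,30,0],0,1],
  [[0,0,0],0,1],
  [[0,0,-30],0,1],
  [[0,0,-25],0,1],
  [[0,0,0],0,1],
])

```text
clock: 51.65
position: [0.5408, 0.2518, 0.0652]
tool_rot: [-3.138, -0.002, 2.635]
force: [0.2, 0.0, 0.9]
grip_width: 0.0209
finger_force: 29.8
```

Call:
arm_command([
  [[0,0,0],0,0.06],
  [[0,0,0],0,0.06],
  [[0,0,0],0,0.06],
  [[0,0,30],0,0.06],
  [[0,0,25],0,0.06],
  [[-14,-37,0],-0.122,0.06],
  [[-14,-37,0],-0.122,0.06],
  [[-14,-37,0],-0.122,0.06],
  [[-14,-37,0],-0.122,0.06],
  [[-14,-37,0],-0.122,0.06],
  [[-14,-40,0],0,0.06],
  [[0,0,-40],0,0.06],
  [[0,0,-40],0,0.06],
  [[0,0,0],0,0.06],
  [[0,0,0],0,0.06],
])

```text
clock: 53.15
position: [0.4586, 0.0276, 0.0431]
tool_rot: [-3.141, -0.0, 2.025]
force: [-1.0, 0.5, 0.7]
grip_width: 0.0398
finger_force: 0.0
```

Run:
```python
from h import *
lugs("scene"); lugs()
```

```text
lug [276.7 208.5] (457, 26) (22, 44) long axis deg -62 139
53.2 [0.4592 0.0279 0.0437] [3.14  0.    2.025] 0.69
53.25 [0.4595 0.0281 0.0439] [3.139 0.    2.025] 0.69
```

Call:
arm_command([
  [[-1,-1,-30],0,0.06],
  [[0,0,-20],0,0.06],
  [[0,0,-10],0,0.06],
  [[0,0,-5],0,0.06],
  [[0,0,0],0,0.06],
  [[0,0,0],0,1],
  [[0,0,0],0,1],
  [[0,0,0],0,1],
  [[0,0,0],0,1],
])

```text
clock: 54.15
position: [0.458, 0.0271, -0.0219]
tool_rot: [3.14, 0.0, 2.025]
force: [-0.7, -0.2, 8.4]
grip_width: 0.0205
finger_force: 29.0
```

Call:
arm_command([
  [[0,0,20],0,1],
  [[0,0,40],0,1],
  [[0,0,40],0,1],
  [[0,0,45],0,1],
  [[12,37,0],0,1],
  [[12,37,0],0,1],
  [[12,37,0],0,1],
  [[12,37,0],0,1],
  [[12,37,0],0,1],
  [[12,37,0],0,1],
  [[12,20,0],0,1],
  [[0,0,0],0,1],
  [[0,0,-30],0,1],
  [[0,0,-25],0,1],
  [[0,0,0],0,1],
])

```text
clock: 55.65
position: [0.5397, 0.2677, 0.0652]
tool_rot: [-3.138, 0.001, 2.025]
force: [-0.8, 0.3, 0.6]
grip_width: 0.0207
finger_force: 29.9
```

Call:
arm_command([
  [[0,0,0],0,0.06],
  [[0,0,0],0,0.06],
  [[0,0,0],0,0.06],
  [[0,0,30],0,0.06],
  [[0,0,35],0,0.06],
  [[0,0,40],0,0.06],
  [[-40,-20,20],0,0.06],
  [[-40,-30,0],0,0.06],
  [[-40,-30,0],0,0.06],
  [[0,-30,0],0,0.06],
  [[0,0,0],0,0.06],
])

```text
clock: 56.75
position: [0.4209, 0.1563, 0.1934]
tool_rot: [3.14, -0.001, 2.022]
force: [0.1, 0.2, -0.2]
grip_width: 0.0402
finger_force: 0.0
```

Run:
```python
from h import *
f=lugs("scene"); f2=lugs()
# white blobs inside the bowl (pixels by brightness)
for g in(f,f2):
    h=cv2.cvtColor(g["image"],cv2.COLOR_RGB2HSV); m=((h[:,:,1]<60)&(h[:,:,2]>110)).astype(np.uint8)
    k=np.zeros_like(m); u,v=w2px(g,[.5455,.2635,.06]); cv2.circle(k,(int(u),int(v)),26,1,-1)
    n,l,s,c=cv2.connectedComponentsWithStats(m*k)
    print([(c[i].round(),s[i,4],px2w(g,*c[i],.056)[:2].round(3)) for i in range(1,n) if s[i,4]>8])
# slot & nub
u,v=w2px(f2,[.581,.407,.039]); print(u,v)
h=cv2.cvtColor(f2["image"],cv2.COLOR_RGB2HSV);r=h[int(v)-10:int(v)+11,int(u)-10:int(u)+11]
m=((r[:,:,1]<70)&(r[:,:,2]>140)); print(m.astype(int)); print(r[:,:,2])
```

```text
56.8 [0.4216 0.1581 0.1932] [ 3.140e+00 -1.000e-03  2.023e+00] 0.22
56.85 [0.4219 0.1591 0.193 ] [ 3.140e+00 -1.000e-03  2.024e+00] 0.21
[(array([349., 147.]), np.int32(389), array([0.542, 0.259])), (array([372., 142.]), np.int32(112), array([0.586, 0.307])), (array([365., 158.]), np.int32(11), array([0.593, 0.248]))]
[(array([222., 185.]), np.int32(86), array([0.585, 0.299])), (array([251., 183.]), np.int32(24), array([0.59 , 0.237])), (array([243., 190.]), np.int32(39), array([0.575, 0.254])), (array([240., 205.]), np.int32(678), array([0.542, 0.26 ]))]
175.6392554910702 186.23953974970522
[[1 1 1 1 1 0 0 0 0 0 0 0 0 0 0 0 1 1 1 1 1]
 [1 1 1 1 1 0 0 0 0 0 0 0 0 0 0 0 0 0 0 0 1]
 [1 1 1 1 1 0 0 0 0 0 0 0 0 0 0 0 0 0 0 0 1]
 [1 1 1 1 0 0 0 0 0 0 0 0 0 0 0 0 0 0 0 0 1]
 [1 1 1 1 0 0 0 0 0 0 0 0 0 0 0 0 0 0 0 0 1]
 [1 1 1 1 0 0 0 0 0 0 0 0 0 0 0 0 0 0 0 0 1]
 [1 1 1 1 0 0 0 0 0 0 0 0 0 0 0 0 0 0 0 1 1]
 [1 1 1 0 0 0 0 0 1 1 1 0 0 0 0 0 0 0 0 1 1]
 [1 1 1 0 0 0 0 1 1 1 1 1 1 1 1 0 0 0 0 1 1]
 [1 1 1 0 0 0 0 1 1 1 1 1 1 1 1 0 0 0 0 1 1]
 [1 1 1 0 0 0 0 1 1 1 1 1 1 1 1 0 0 0 0 1 1]
 [1 1 
[... 1614 characters left out ...]
4  95  69  68  68  78 106 134 170 185 179 155 112  71  74 135
  152 150 148]
 [153 149 126  86  68  67  69  61  59  67  78  85  79  79  72  62  82 136
  153 149 150]
 [155 150 123  86  65  64  65  65  68  65  56  61  65  61  63  64  97 145
  151 152 153]
 [155 145 111  76  68  73  68  65  70  70  67  66  65  65  60  70 117 148
  149 153 151]
 [154 138  99  80  70  67  67  70  69  70  67  67  73  66  62  68 125 147
  152 152 151]
 [151 133  94  70  67  70  64  62  71  66  69  68  64  63  68  73 137 155
  151 153 151]
 [151 123  88  69  70  63  69  69  70  68  71  69  68  70  60  82 136 151
  149 150 153]
 [149 122  80  68  69  66  70  69  68  67  71  65  68  68  68  99 144 151
  149 152 153]]
```

Call:
arm_command([
  [[19,36,0],-0.122,1],
  [[19,36,0],-0.122,1],
  [[19,36,0],-0.122,1],
  [[19,36,0],-0.122,1],
  [[19,36,0],-0.122,1],
  [[19,36,0],0,1],
  [[19,36,0],0,1],
  [[0,0,-40],0,1],
  [[0,0,-40],0,1],
  [[0,0,-40],0,1],
  [[0,0,0],0,1],
  [[0,0,0],0,1],
])

```text
clock: 58.05
position: [0.5546, 0.4115, 0.0727]
tool_rot: [3.142, 0.0, 1.416]
force: [0.2, -1.0, 0.9]
grip_width: 0.0001
finger_force: 0.0
```

Call:
arm_command([
  [[0,0,-30],0,1],
  [[0,0,-20],0,1],
  [[0,0,-5],0,1],
  [[0,0,-3],0,1],
  [[0,0,0],0,1],
  [[0,0,0],0,1],
])

```text
clock: 58.65
position: [0.5551, 0.4114, 0.0156]
tool_rot: [3.14, -0.001, 1.415]
force: [1.3, 0.2, 0.5]
grip_width: -0.0003
finger_force: 0.0
```

Call:
arm_command([
  [[0,0,-2],0,1],
  [[0,0,-1],0,1],
  [[0,0,0],0,1],
  [[0,0,0],0,1],
])

```text
clock: 59.05
position: [0.5544, 0.4109, 0.0112]
tool_rot: [-3.142, 0.0, 1.415]
force: [-0.7, -0.3, 0.3]
grip_width: -0.0001
finger_force: 0.0
```

Call:
arm_command([
  [[0,0,-1],0,1],
  [[0,0,-1],0,1],
  [[0,0,0],0,1],
  [[0,0,0],0,1],
])

```text
clock: 59.45
position: [0.5544, 0.4109, 0.0091]
tool_rot: [-3.142, 0.0, 1.415]
force: [-0.1, -0.6, 0.3]
grip_width: 0.0
finger_force: 0.0
```

Call:
arm_command([
  [[0,0,-1],0,1],
  [[0,0,-1],0,1],
  [[0,0,0],0,1],
  [[0,0,0],0,1],
])

```text
clock: 59.85
position: [0.5544, 0.4109, 0.0071]
tool_rot: [-3.142, 0.0, 1.415]
force: [0.3, -0.6, 0.4]
grip_width: -0.0003
finger_force: 0.0
```

Call:
arm_command([
  [[0,0,-1],0,1],
  [[0,0,-1],0,1],
  [[0,0,0],0,1],
  [[0,0,0],0,1],
])

```text
clock: 60.25
position: [0.5545, 0.411, 0.0061]
tool_rot: [-3.142, -0.001, 1.415]
force: [-4.2, -2.0, 14.4]
grip_width: -0.0002
finger_force: 7.6
```

Call:
arm_command([
  [[0,0,-1],0,1],
  [[0,0,0],0,1],
  [[0,0,0],0,1],
])

```text
clock: 60.55
position: [0.5546, 0.411, 0.006]
tool_rot: [-3.142, -0.001, 1.415]
force: [-9.1, -4.2, 29.6]
grip_width: -0.0
finger_force: 14.7
```

Call:
arm_command([
  [[0,0,4],0,1],
  [[0,0,0],0,1],
  [[3,-0.5,0],0,1],
  [[3,-0.5,0],0,1],
  [[0,0,0],0,1],
])

```text
clock: 61.05
position: [0.561, 0.4095, 0.0079]
tool_rot: [3.141, 0.0, 1.415]
force: [0.1, 0.7, -0.9]
grip_width: 0.0
finger_force: 0.0
```

Call:
arm_command([
  [[2,-0.3,0],0,1],
  [[2,-0.3,0],0,1],
  [[2,-0.3,0],0,1],
  [[0,0,0],0,1],
])

```text
clock: 61.45
position: [0.5668, 0.4089, 0.0081]
tool_rot: [3.141, -0.0, 1.415]
force: [0.1, 1.0, 0.3]
grip_width: -0.0005
finger_force: 0.0
```

Call:
arm_command([
  [[2,-0.3,0],0,1],
  [[2,-0.3,0],0,1],
  [[0,0,0],0,1],
])

```text
clock: 61.75
position: [0.5705, 0.4085, 0.0081]
tool_rot: [-3.141, -0.0, 1.415]
force: [0.2, 0.4, -0.7]
grip_width: -0.0001
finger_force: 0.2
```

Call:
arm_command([
  [[2,-0.3,0],0,1],
  [[2,-0.3,0],0,1],
  [[0,0,0],0,1],
])

```text
clock: 62.05
position: [0.5747, 0.4077, 0.0081]
tool_rot: [3.141, -0.0, 1.415]
force: [-0.1, -0.0, -0.5]
grip_width: 0.0002
finger_force: 0.2
```

Call:
arm_command([
  [[2,-0.3,0],0,1],
  [[2,-0.3,0],0,1],
  [[0,0,0],0,1],
])

```text
clock: 62.35
position: [0.5788, 0.4071, 0.0081]
tool_rot: [3.141, -0.0, 1.415]
force: [-1.2, -0.1, 0.5]
grip_width: 0.0
finger_force: 0.1
```

Call:
arm_command([
  [[2,-0.3,0],0,1],
  [[2,-0.3,0],0,1],
  [[0,0,0],0,1],
])

```text
clock: 62.65
position: [0.5815, 0.4068, 0.008]
tool_rot: [-3.139, 0.0, 1.415]
force: [-8.8, 0.3, 3.6]
grip_width: -0.0003
finger_force: 4.0
```

Call:
arm_command([
  [[1,0,0],0,1],
  [[0.5,0,0],0,1],
  [[0,0,0],0,1],
])

```text
clock: 62.95
position: [0.5817, 0.4068, 0.0079]
tool_rot: [-3.137, 0.001, 1.416]
force: [-16.1, -2.4, 8.5]
grip_width: 0.0001
finger_force: 7.8
```

Call:
arm_command([
  [[-5,0.8,0],0,1],
  [[-5,0.8,0],0,1],
  [[0,0,20],0,1],
  [[0,0,40],0,1],
  [[0,0,45],0,1],
  [[0,0,45],0,1],
  [[-35,20,30],0,1],
  [[-35,20,0],0,1],
  [[-35,20,0],0,1],
  [[-35,20,0],0,1],
  [[-35,20,0],0,1],
  [[0,0,0],0,1],
  [[0,0,0],0,1],
])

```text
clock: 64.25
position: [0.3989, 0.5087, 0.1894]
tool_rot: [3.141, -0.001, 1.417]
force: [0.6, -0.8, 0.2]
grip_width: 0.0001
finger_force: 0.0
```

Run:
```python
from h import *
f=grab_frame("top"); h=cv2.cvtColor(f["image"],cv2.COLOR_RGB2HSV)
print(h[172:200:1,166:190,2])
lugs("scene")
a=np.array([np.cos(-.157),np.sin(-.157)]); 
for s in(12,26): print(s,w2px(f,[*(np.array([.5685,.4095])+s/1000*a),.039]))
# tray floor corners vs its pose when set down (pixel brightness along prediction)
c=np.array([.5416,-.2648]);x=np.array([np.cos(-.148),np.sin(-.148)]);y=np.array([-x[1],x[0]])
print([w2px(f,[*(c+i*.075*x+j*.075*y),.007]).round(1).tolist() for i,j in((1,1),(1,-1),(-1,-1),(-1,1))])
m=((h[:,:,1]<70)&(h[:,:,2]>95)).astype(np.uint8); m[:,:400]=0;m[:150]=0;m[280:]=0;m[:,545:]=0
p=np.argwhere(cv2.morphologyEx(m,cv2.MORPH_OPEN,np.ones((3,3))))[:,::-1]; print(cv2.boxPoints(cv2.minAreaRect(p.astype(np.float32))).round(1).tolist())
```

```text
[[145 143 144 145 143 146 145 146 147 146 147 143 142 149 143 147 148 145
  146 146 139 148 148 146]
 [144 145 144 145 146 145 145 146 145 145 144 145 145 143 147 144 145 145
  145 143 142 144 144 145]
 [147 142 146 144 143 140 142 147 146 148 148 145 147 148 147 146 147 147
  149 145 143 146 145 148]
 [173 147 146 141 124 108 117 117 122 131 136 145 148 148 148 149 148 150
  152 146 144 144 146 148]
 [185 144 146 140 114  76  62  66  74  93  99 107 114 118 126 138 143 143
  147 145 145 143 147 145]
 [178 145 148 136 112  78  60  90 125 128  97  83  77  81  83  93 104 113
  131 141 142 141 145 146]
 [158 146 148 134  99  72  66 126 169 174 170 176 179 161 122  82  60  70
  117 140 145 142 144 146]
 [145 145 149 130  90  69  72 158 191 197 198 204 205 192 155 100  58  71
  130 144 145 145 145 147]
 [145 148 143 125  80  61  79 180 204 202 194 189 185 189 160  99  62  75
  132 147 147 148 146 145]
 [148 148 141 119  80  61  88 180 195 187 182 184 189 193 157  88  61  94
  132 145 146 144 146 146]
 [147 151 136 108  77  60  88 154 177 191 200 200 200 192 150  83  63 103
  141 144 145 14
[... 1352 characters left out ...]
5  64  65  64  61  67  64  64  99 138 148 147
  147 149 107  68  63  56]
 [108  72  67  66  64  63  68  70  69  65  67  67  64  70 112 146 147 146
  150 149 106  70  59  56]
 [ 97  73  63  66  65  65  65  63  67  69  66  61  59  66 124 145 147 146
  150 148 105  67  60  57]
 [ 83  67  65  69  66  63  67  66  63  66  64  64  59  74 133 151 149 147
  150 150 108  68  62  55]]
64.35 [0.4004 0.5074 0.189 ] [ 3.141e+00 -1.000e-03  1.414e+00] -0.76
12 [175.34707898 186.52613276]
26 [176.58790358 180.31657647]
[[447.1, 172.8], [511.6, 183.7], [502.4, 248.7], [437.3, 237.7]]
[[434.8999938964844, 238.5], [446.20001220703125, 171.0], [517.0, 182.8000030517578], [505.79998779296875, 250.3000030517578]]
```

```bash
python3 -c "
from workcell import ticket
print(ticket.job_done())"
```

```text
the job is handed in; nothing more can be done
None
```

I handed the job in at about 64 s of the 210 s. Three balls are in the bowl, matching the three I counted in the tray and the drop in its weight. The tray is back flat on its mat, all five lugs went into the bowl, and last the switch was pushed to its on stop. I checked the final state by image measurements, not by eye, because my picture views had run out.

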